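Switch off the cooling plate and pyramid the chocolate logs

ROBOT

A 6-joint arm with a two-finger parallel gripper is mounted at the origin on the work surface. World frame = base frame: x ahead of the robot, y to its left, z up, the work surface at z = 0. Lengths are in m, angles in rad, forces in N, time in s.
With the tool pointing down it reaches from about 0.35 to 0.85 m from the base axis. Payload 8.1 kg.
Tool frame: the origin (TCP) lies on the mounting face of the last link; the fingertips stand 186 mm ahead of it and the grasp point (between the pads) lies 167 mm ahead of it; y points along the fingers, x is the direction in which the jaws open and shut, and the axes are right-handed (so a half turn about y gives the same grasp; the last joint's range is limited). The gripper opens to 93 mm and grips with 3 to 60 N. Pads are 15 mm wide; open, the fingers measure 128 mm over their backs; the gripper's body (75 mm by 188 mm) begins 65 mm behind the grasp point.
Start: joints at [1.257, 0.13, 1.488, -0, 1.523, -0.085], TCP at [0.136, 0.584, 0.405] pointing down, gripper open.
Joint ranges: [-2.96, 2.96], [-0.89, 2.26], [0.02, 2.5], [-1.34, 4.48], [0, 2.73], [-2.66, 2.66]. Speed limits (rad/s): [2.39, 2.39, 2.79, 3.14, 3.14, 3.14].

INTERFACE

Orientations are given as a rotation vector (axis times angle).
In Python, from plant import robot, imaging gives the robot as it stands.
- The arm moves only by the shell command python3 -m inch 'ROWS' [OPENING] [FORCE]. ROWS is JSON, a list of rows, each an object of numbers: "x", "y", "z": the shift along the tool's x, y, z in mm; "twist": the turn about the tool's y in rad. In form: [{"x": .., "y": .., "z": .., "twist": ..}, ...]. A call has 1 to 12 rows; each row shifts and turns the commanded pose from where the row before left it, along the tool's axes as they then stand; what a row does not reach is not made up. A row lasts 1/10 s, in which the tool goes at most 50 mm and 8.59 degrees, less where a joint would pass 70% of its speed; a pose out of reach is approached as far as the arm can. A call with a gripper value outside its range is refused whole. OPENING is the gripper command: -1 is shut, 1 is fully open, values between are in proportion, set as the call begins (- or left out, the last holds). The fingers move at their own pace and stop on an object; FORCE is the grip in N (left out, the last holds). Time passes only in rows, so rows that do not move let the fingers close. It gives the time, the measured TCP pose, the force and the opening at its end, in the units of the state.
- robot.read_state(): the state, without advancing time (a new reading comes with each control period).
- imaging.read_camera(name): name is "scene" or "top" or "wrist"; returns a dict with "color" (384x512x3 uint8, red, green, blue), "depth" (384x512 float32, m along the optical axis (not along the pixel's ray), 0 where there is no reading), "fx", "fy", "cx", "cy" (pixels), "rvec" (rotation vector, rad) and "tvec" (3), from world to camera coordinates, as OpenCV has them; the wrist camera has in their place "tool_from_camera" (4x4, takes a point from camera to tool coordinates, whose origin is the TCP and whose axes are the tool frame's). Camera axes: x right, y down, z forward; pixel columns grow to the right and rows downward; lengths in m; the calibration is good to about 2 mm. A picture is of the moment at which its call begins: read the wrist's pose just before it.
- robot.close_job(): hands the job in, once; it reports no verdict.
The state is a dict: "t": time; "q": joint angles; "dq": joint speeds; "joint_torque": joint torques, N m; "tool_pos": TCP position; "orientation": TCP orientation; "force": force on the tool from outside, world axes, zero at the start; "wrist_torque": the same for the moment, N m; "opening": finger opening in m.
Only numpy, scipy, OpenCV 4.12 (cv2) and the standard library are available. Lean on these libraries where they do the work, as an engineer would, in place of code of your own. Each camera call takes 0.05 s, during which the arm holds its last target.

TASK

First turn both dials on the control box (cooling and fan) fully anticlockwise to their stops so that the cooler is off. Then move all the chocolate logs from the cooling plate to the packing cradle and pile them there as a pyramid: three side by side in the grooves, the others saddled into the gaps above (up to two, then one on top), all lying along the grooves, centred end to end on the cradle, with nothing left lying elsewhere. Leave the moulds, jug and scraper where they are.

Things in the scene. Friction and masses are not known exactly. Their poses are not given: they have to be found in the camera images.
- cool_dial (a joint): Cooling dial, the nearer to the robot of the two alike dials on top of the low steel control box (box 210 x 100 mm, 35 mm high; dials 100 mm apart). 0 = off, at the anticlockwise end stop (seen from above); grows clockwise to 4.7 rad. Stays where it is left.
- cool_dial_grip (a point): Point on the axis of cool_dial at the height to grip. The dial is a black disc 60 mm across with a raised grip bar, 57 mm long, 14 mm thick; the bar's top is 7 mm above this point and the disc's top 23 mm below it. The bar lies along this point's x axis and turns with the dial; z is up. A white mark on the bar's top shows its -x end, which points to the robot's side of the box when off.
- fan_dial (a joint): Fan dial, the farther from the robot of the two dials on the control box. 0 = off, at the anticlockwise end stop (seen from above); grows clockwise to 4.7 rad. Stays where it is left.
- fan_dial_grip (a point): Point on the axis of fan_dial at the height to grip. The dial is a black disc 60 mm across with a raised grip bar, 57 mm long, 14 mm thick; the bar's top is 7 mm above this point and the disc's top 23 mm below it. The bar lies along this point's x axis and turns with the dial; z is up. A white mark on the bar's top shows its -x end, which points to the robot's side of the box when off.
- cooler: Aluminium cooling plate 240 x 206 mm, 20 mm thick, origin under its centre. On it are two columns (x = -68 and +68 mm) of three grooves (y = -60, 0, 60 mm) along its x axis, made by grey ribs 13 mm high, 20 mm wide and 40 mm long. A log in a groove has its axis along the plate's x, 46.3 mm above the plate's origin.
- cradle: Wooden packing cradle: base 130 (x) x 176 (y) x 5 mm, origin under its centre. Four ribs 13 mm high, 10 mm wide, 40 mm long (x = -20 to 20 mm) at y = -75, -25, 25, 75 mm form three grooves along its x axis, 50 mm apart; a log in a groove is held by the ribs' edges and sticks out 13 mm beyond the ribs at both ends.
- slot_b1 (a point): Where a log's centre lies in the cradle: bottom row, -y groove; cradle frame x 0, y -50 mm, z 31.3 mm. Site axes are the cradle's.
- slot_b2 (a point): Where a log's centre lies in the cradle: bottom row, middle groove; cradle frame x 0, y 0 mm, z 31.3 mm. Site axes are the cradle's.
- slot_b3 (a point): Where a log's centre lies in the cradle: bottom row, +y groove; cradle frame x 0, y 50 mm, z 31.3 mm. Site axes are the cradle's.
- slot_m1 (a point): Where a log's centre lies in the cradle: second row, in the gap between the -y and middle bottom logs; cradle frame x 0, y -25 mm, z 72.2 mm. Site axes are the cradle's.
- slot_m2 (a point): Where a log's centre lies in the cradle: second row, in the gap between the middle and +y bottom logs; cradle frame x 0, y 25 mm, z 72.2 mm. Site axes are the cradle's.
- slot_top (a point): Where a log's centre lies in the cradle: top of the pyramid, in the gap between the two logs of the second row; cradle frame x 0, y 0 mm, z 113.2 mm. Site axes are the cradle's.
- log1: Dark chocolate log: plain round cylinder 66 mm long, 48 mm in diameter, about 150 g; origin at its centre, x along its length. Starts lying in a groove of the cooling plate. All logs are alike; four to six are present. Its flat ends can be pinched from above (66 mm).
- log2: Dark chocolate log: plain round cylinder 66 mm long, 48 mm in diameter, about 150 g; origin at its centre, x along its length. Starts lying in a groove of the cooling plate. All logs are alike; four to six are present. Its flat ends can be pinched from above (66 mm).
- log3: Dark chocolate log: plain round cylinder 66 mm long, 48 mm in diameter, about 150 g; origin at its centre, x along its length. Starts lying in a groove of the cooling plate. All logs are alike; four to six are present. Its flat ends can be pinched from above (66 mm).
- log4: Dark chocolate log: plain round cylinder 66 mm long, 48 mm in diameter, about 150 g; origin at its centre, x along its length. Starts lying in a groove of the cooling plate. All logs are alike; four to six are present. Its flat ends can be pinched from above (66 mm).
- log5: Dark chocolate log: plain round cylinder 66 mm long, 48 mm in diameter, about 150 g; origin at its centre, x along its length. Starts lying in a groove of the cooling plate. All logs are alike; four to six are present. Its flat ends can be pinched from above (66 mm).
- log6: Dark chocolate log: plain round cylinder 66 mm long, 48 mm in diameter, about 150 g; origin at its centre, x along its length. Starts lying in a groove of the cooling plate. All logs are alike; four to six are present. Its flat ends can be pinched from above (66 mm).
- moulds: Bystander: stack of three praline moulds, about 132 x 175 x 73 mm, origin under its centre. Leave alone.
- jug: Bystander: clear plastic jug, 110 mm across, 150 mm tall, origin under its centre. Leave alone.
- scraper: Bystander: spatula 280 mm long with a black handle, lying flat, origin under its middle. Leave alone.
There are look-alikes about, which are no part of the job. Leave any red, turquoise or yellow look-alike of the log6 alone.

How it is judged:
On the way, in this order (a step that is already met when the one before it is completed fails the run):
1. both dials are at their anticlockwise stops (value of joint each of cool_dial, fan_dial below 0.08 rad), for 0.3 s.
2. three logs lie in the cradle's three grooves (((distance between log1 and slot_b1 below 0.015 m and angle between the x axis of log1 and the x axis of cradle, either way round below 0.2 rad) or (distance between log2 and slot_b1 below 0.015 m and angle between the x axis of log2 and the x axis of cradle, either way round below 0.2 rad) or (distance between log3 and slot_b1 below 0.015 m and angle between the x axis of log3 and the x axis of cradle, either way round below 0.2 rad) or (distance between log4 and slot_b1 below 0.015 m and angle between the x axis of log4 and the x axis of cradle, either way round below 0.2 rad) or (distance between log5 and slot_b1 below 0.015 m and angle between the x axis of log5 and the x axis of cradle, either way round below 0.2 rad) or (distance between log6 and slot_b1 below 0.015 m and angle between the x axis of log6 and the x axis of cradle, either way round below 0.2 rad)) and ((distance between log1 and slot_b2 below 0.015 m and angle between the x axis of log1 and the x axis of cradle, either way round below 0.2 rad) or (distance between log2 and slot_b2 below 0.015 m and angle between the x axis of log2 and the x axis of cradle, either way round below 0.2 rad) or (distance between log3 and slot_b2 below 0.015 m and angle between the x axis of log3 and the x axis of cradle, either way round below 0.2 rad) or (distance between log4 and slot_b2 below 0.015 m and angle between the x axis of log4 and the x axis of cradle, either way round below 0.2 rad) or (distance between log5 and slot_b2 below 0.015 m and angle between the x axis of log5 and the x axis of cradle, either way round below 0.2 rad) or (distance between log6 and slot_b2 below 0.015 m and angle between the x axis of log6 and the x axis of cradle, either way round below 0.2 rad)) and ((distance between log1 and slot_b3 below 0.015 m and angle between the x axis of log1 and the x axis of cradle, either way round below 0.2 rad) or (distance between log2 and slot_b3 below 0.015 m and angle between the x axis of log2 and the x axis of cradle, either way round below 0.2 rad) or (distance between log3 and slot_b3 below 0.015 m and angle between the x axis of log3 and the x axis of cradle, either way round below 0.2 rad) or (distance between log4 and slot_b3 below 0.015 m and angle between the x axis of log4 and the x axis of cradle, either way round below 0.2 rad) or (distance between log5 and slot_b3 below 0.015 m and angle between the x axis of log5 and the x axis of cradle, either way round below 0.2 rad) or (distance between log6 and slot_b3 below 0.015 m and angle between the x axis of log6 and the x axis of cradle, either way round below 0.2 rad))), for 0.2 s.
At the end, for the whole second after the job is handed in: Both dials are within 0.08 rad of their anticlockwise stops and every log lies at rest in the pyramid on the cradle: its centre within 15 mm of one of the six pyramid places, its axis within 0.2 rad of the grooves (all of step 1 and ((distance between log1 and slot_b1 below 0.015 m and angle between the x axis of log1 and the x axis of cradle, either way round below 0.2 rad) or (distance between log1 and slot_b2 below 0.015 m and angle between the x axis of log1 and the x axis of cradle, either way round below 0.2 rad) or (distance between log1 and slot_b3 below 0.015 m and angle between the x axis of log1 and the x axis of cradle, either way round below 0.2 rad) or (distance between log1 and slot_m1 below 0.015 m and angle between the x axis of log1 and the x axis of cradle, either way round below 0.2 rad) or (distance between log1 and slot_m2 below 0.015 m and angle between the x axis of log1 and the x axis of cradle, either way round below 0.2 rad) or (distance between log1 and slot_top below 0.015 m and angle between the x axis of log1 and the x axis of cradle, either way round below 0.2 rad)) and linear speed of each of log1, log2, log3, log4, log5, log6 below 0.03 m/s and ((distance between log2 and slot_b1 below 0.015 m and angle between the x axis of log2 and the x axis of cradle, either way round below 0.2 rad) or (distance between log2 and slot_b2 below 0.015 m and angle between the x axis of log2 and the x axis of cradle, either way round below 0.2 rad) or (distance between log2 and slot_b3 below 0.015 m and angle between the x axis of log2 and the x axis of cradle, either way round below 0.2 rad) or (distance between log2 and slot_m1 below 0.015 m and angle between the x axis of log2 and the x axis of cradle, either way round below 0.2 rad) or (distance between log2 and slot_m2 below 0.015 m and angle between the x axis of log2 and the x axis of cradle, either way round below 0.2 rad) or (distance between log2 and slot_top below 0.015 m and angle between the x axis of log2 and the x axis of cradle, either way round below 0.2 rad)) and ((distance between log3 and slot_b1 below 0.015 m and angle between the x axis of log3 and the x axis of cradle, either way round below 0.2 rad) or (distance between log3 and slot_b2 below 0.015 m and angle between the x axis of log3 and the x axis of cradle, either way round below 0.2 rad) or (distance between log3 and slot_b3 below 0.015 m and angle between the x axis of log3 and the x axis of cradle, either way round below 0.2 rad) or (distance between log3 and slot_m1 below 0.015 m and angle between the x axis of log3 and the x axis of cradle, either way round below 0.2 rad) or (distance between log3 and slot_m2 below 0.015 m and angle between the x axis of log3 and the x axis of cradle, either way round below 0.2 rad) or (distance between log3 and slot_top below 0.015 m and angle between the x axis of log3 and the x axis of cradle, either way round below 0.2 rad)) and ((distance between log4 and slot_b1 below 0.015 m and angle between the x axis of log4 and the x axis of cradle, either way round below 0.2 rad) or (distance between log4 and slot_b2 below 0.015 m and angle between the x axis of log4 and the x axis of cradle, either way round below 0.2 rad) or (distance between log4 and slot_b3 below 0.015 m and angle between the x axis of log4 and the x axis of cradle, either way round below 0.2 rad) or (distance between log4 and slot_m1 below 0.015 m and angle between the x axis of log4 and the x axis of cradle, either way round below 0.2 rad) or (distance between log4 and slot_m2 below 0.015 m and angle between the x axis of log4 and the x axis of cradle, either way round below 0.2 rad) or (distance between log4 and slot_top below 0.015 m and angle between the x axis of log4 and the x axis of cradle, either way round below 0.2 rad)) and ((distance between log5 and slot_b1 below 0.015 m and angle between the x axis of log5 and the x axis of cradle, either way round below 0.2 rad) or (distance between log5 and slot_b2 below 0.015 m and angle between the x axis of log5 and the x axis of cradle, either way round below 0.2 rad) or (distance between log5 and slot_b3 below 0.015 m and angle between the x axis of log5 and the x axis of cradle, either way round below 0.2 rad) or (distance between log5 and slot_m1 below 0.015 m and angle between the x axis of log5 and the x axis of cradle, either way round below 0.2 rad) or (distance between log5 and slot_m2 below 0.015 m and angle between the x axis of log5 and the x axis of cradle, either way round below 0.2 rad) or (distance between log5 and slot_top below 0.015 m and angle between the x axis of log5 and the x axis of cradle, either way round below 0.2 rad)) and ((distance between log6 and slot_b1 below 0.015 m and angle between the x axis of log6 and the x axis of cradle, either way round below 0.2 rad) or (distance between log6 and slot_b2 below 0.015 m and angle between the x axis of log6 and the x axis of cradle, either way round below 0.2 rad) or (distance between log6 and slot_b3 below 0.015 m and angle between the x axis of log6 and the x axis of cradle, either way round below 0.2 rad) or (distance between log6 and slot_m1 below 0.015 m and angle between the x axis of log6 and the x axis of cradle, either way round below 0.2 rad) or (distance between log6 and slot_m2 below 0.015 m and angle between the x axis of log6 and the x axis of cradle, either way round below 0.2 rad) or (distance between log6 and slot_top below 0.015 m and angle between the x axis of log6 and the x axis of cradle, either way round below 0.2 rad))); the robot touches nothing.
It fails at once if a log is brought onto the cradle while the cooler is still on (value of joint any of cool_dial, fan_dial above 0.25 rad and horizontal distance between any of log1, log2, log3, log4, log5, log6 and cradle below 0.09 m).
It fails at once if the moulds, jug or scraper are moved more than 40 mm (distance of any of moulds, jug, scraper from where it was at the start of the episode above 0.04 m).
Of log1, log2, log3, log4, log5, log6 only 4 to 6 are there at a start; the rules pass over those that are not, and their reading is None.
At some moment in a run one of log1, log2, log3, log4, log5, log6 may be knocked a few centimetres aside while the robot is not near it.
Once in a run the grip may slacken for a moment while it holds something.
It also fails if it takes over 208 s, if anything falls off the work surface, if the arm or the gripper's body presses on something with over 40 N, if the wrist force passes 120 N, or if a joint passes its speed limit or range.

## Working session

There is one attempt and no reset: what is moved stays moved. The work goes in short steps, Python scripts to look and compute and a shell command to move; the robot and the scene stay as the last step left them, time stands still between calls to the robot, and variables do not carry over. Pictures are saved under pics/ and viewed, and the job is handed in when it is done.

```bash
ls; mkdir -p pics
python3 - <<'E'
from plant import robot, imaging
import cv2
s=robot.read_state();print(s)
for n in ["scene","top","wrist"]:
    c=imaging.read_camera(n);cv2.imwrite(f"pics/{n}0.png",c["color"][:,:,::-1])
    print(n,c["fx"],c["fy"],c["cx"],c["cy"],c.get("rvec"),c.get("tvec"),c.get("tool_from_camera"))
E
```

```text
pics
{'t': 0.0, 'q': array([ 1.25662440e+00,  1.31159471e-01,  1.48929847e+00, -1.90974175e-05,
        1.52300672e+00, -8.53966837e-02]), 'dq': array([-0.00056983, -0.00048641,  0.00143194,  0.00065054,  0.0005703 ,
       -0.00130584]), 'joint_torque': array([ 5.39693774e-04, -5.59846115e+01, -4.91763818e+01,  7.68406922e-02,
        3.57774447e-02, -1.02447593e-04]), 'tool_pos': array([0.13597726, 0.58414535, 0.40367761]), 'orientation': array([-1.30984702, -1.03789707,  1.04048685]), 'force': array([-0.55689521,  0.39377728, -0.1736406 ]), 'wrist_torque': array([-0.03295846,  0.01285503, -0.0049299 ]), 'opening': 0.09282326763067046}
scene 364.1733296394511 364.1733296394511 247.90405578574118 189.34568928002145 [ 1.4874749   1.94947081 -0.89402636] [ 0.1470656  -0.2398005   1.71617115] None
top 367.409108919585 367.409108919585 252.468019868324 191.12528241746392 [ 2.13377841 -2.11751257  0.15295905] [0.00843912 0.52325011 1.32804556] None
wrist 306.64379236444165 306.64379236444165 248.58560668127225 193.866134955245 None None [[ 9.99998809e-01  7.29061154e-05  1.54145242e-03  6.34416249e-04]
 [-1.46001305e-03 -2.78787182e-01  9.60351798e-01  2.10648196e-02]
 [ 4.99752694e-04 -9.60352905e-01 -2.78786743e-01  7.71998163e-02]
 [ 0.00000000e+00  0.00000000e+00  0.00000000e+00  1.00000000e+00]]
```

View pics/scene0.png

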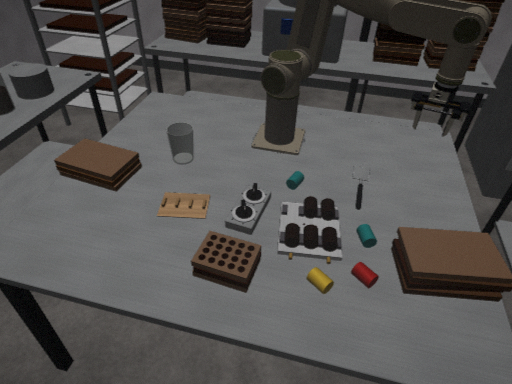

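View pics/top0.png

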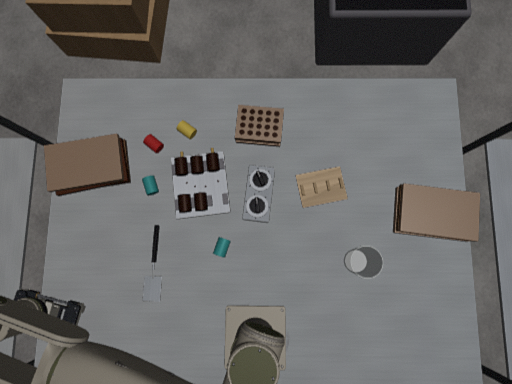

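View pics/wrist0.png

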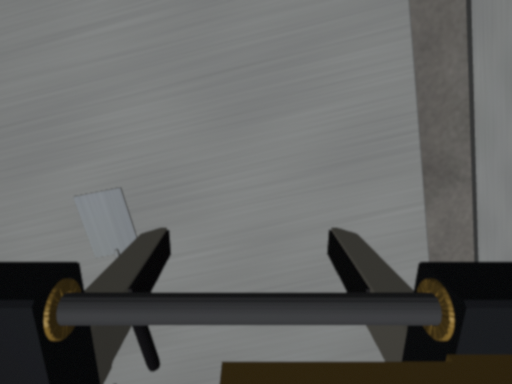

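```bash
cat > h.py <<'E'
import numpy as np, cv2
from scipy.spatial.transform import Rotation as R
from plant import robot, imaging
def cam(n):
    s=robot.read_state(); c=imaging.read_camera(n)
    if n=="wrist":
        T=np.eye(4);T[:3,:3]=R.from_rotvec(s["orientation"]).as_matrix();T[:3,3]=s["tool_pos"]
        c["W"]=T@np.array(c["tool_from_camera"])
    else:
        M=np.eye(4);M[:3,:3]=R.from_rotvec(np.ravel(c["rvec"])).as_matrix();M[:3,3]=np.ravel(c["tvec"])
        c["W"]=np.linalg.inv(M)
    return c
def ray(c,u,v):
    d=np.array([(u-c["cx"])/c["fx"],(v-c["cy"])/c["fy"],1.]); return c["W"][:3,3],c["W"][:3,:3]@d
def onz(c,u,v,z):
    o,d=ray(c,u,v); return o+d*(z-o[2])/d[2]
def cloud(c):
    v,u=np.mgrid[:384,:512];d=c["depth"]
    P=np.stack([(u-c["cx"])/c["fx"]*d,(v-c["cy"])/c["fy"]*d,d],-1)
    return P@c["W"][:3,:3].T+c["W"][:3,3]
def proj(c,p):
    q=np.linalg.inv(c["W"])@np.r_[p,1]; return c["fx"]*q[0]/q[2]+c["cx"],c["fy"]*q[1]/q[2]+c["cy"]
def save(c,name,box=None,k=1):
    im=c["color"][:,:,::-1]
    if box: im=im[box[1]:box[3],box[0]:box[2]]
    cv2.imwrite(f"pics/{name}.png",cv2.resize(im,None,fx=k,fy=k,interpolation=cv2.INTER_CUBIC))
E
python3 - <<'E'
from h import *
c=cam("top");save(c,"top1",(130,90,390,290),3)
P=cloud(c)
for u,v in [(100,250),(250,60+40),(201,185),(197,165),(215,161),(257,205),(261,179),(185,203),(310,187),(300,170)]:
    print(u,v,P[v,u].round(4))
c=cam("scene");save(c,"scene1",(150,130,410,310),3)
E
```

```text
100 250 [0.3011 0.5861 0.0051]
250 100 [9.011e-01 2.680e-02 9.000e-04]
201 185 [0.5498 0.2099 0.019 ]
197 165 [0.6161 0.219  0.0691]
215 161 [0.6331 0.1531 0.0634]
257 205 [ 0.4666 -0.0052  0.0783]
261 179 [ 0.5623 -0.0191  0.0791]
185 203 [0.4732 0.2579 0.0705]
310 187 [ 0.5467 -0.207   0.006 ]
300 170 [ 0.6152 -0.1705 -0.0028]
```

View pics/top1.png

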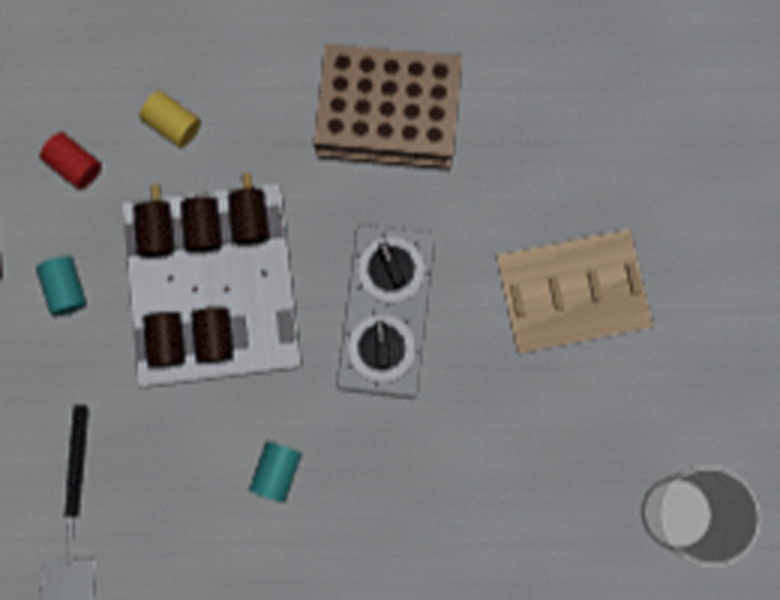

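View pics/scene1.png

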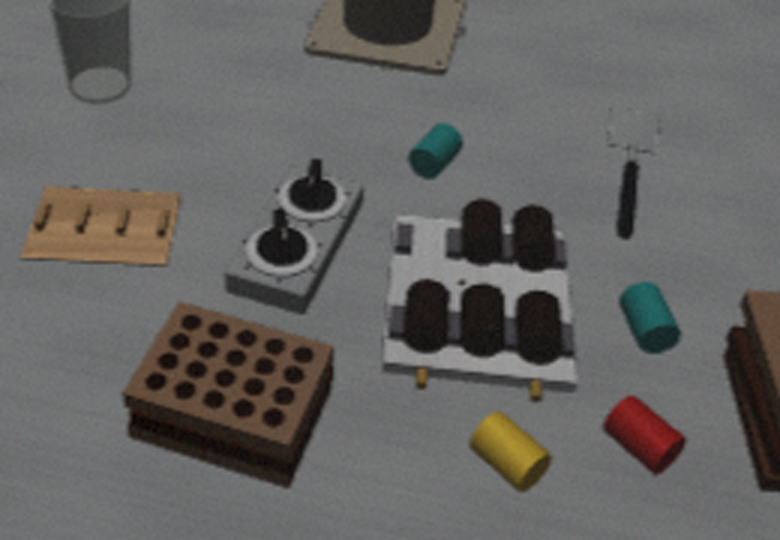

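Run:
```python
from h import *
c=cam("top");P=cloud(c);rgb=c["color"].astype(int);hsv=cv2.cvtColor(c["color"],cv2.COLOR_RGB2HSV)
# cradle
def box(mask,z,roi):
    m=np.zeros(mask.shape,np.uint8);m[roi[1]:roi[3],roi[0]:roi[2]]=mask[roi[1]:roi[3],roi[0]:roi[2]]
    m=cv2.morphologyEx(m,cv2.MORPH_CLOSE,np.ones((5,5)))
    cs,_=cv2.findContours(m,cv2.RETR_EXTERNAL,cv2.CHAIN_APPROX_NONE);k=max(cs,key=cv2.contourArea)[:,0]
    w=np.array([onz(c,u,v,z)[:2] for u,v in k]).astype(np.float32)*1000
    return cv2.minAreaRect(w)
wood=((hsv[...,1]>70)&(hsv[...,2]>80)).astype(np.uint8)
print("cradle",box(wood,.005,(285,155,360,220)))
print(rgb[183,190],rgb[192,200],rgb[250,240],rgb[188,247],rgb[120,330])
pl=((P[...,2]>.011)).astype(np.uint8)
print("plate",box(pl,.02,(160,140,238,225)))
pl=((P[...,2]>.02)).astype(np.uint8)
print("box",box(pl,.035,(238,155,285,230)))
dark=((hsv[...,2]<70)).astype(np.uint8)
n,l,st,ce=cv2.connectedComponentsWithStats(dark[140:225,165:285],connectivity=4)
for i in range(1,n):
    if st[i,4]>60:
        u,v=ce[i]+[165,140]; print((u,v),st[i],onz(c,u,v,.055).round(4))
```

```text
cradle ((549.107666015625, -248.8893280029297), (122.98554992675781, 172.67430114746094), 11.758986473083496)
[156 158 163] [89 83 84] [124 126 128] [130 134 138] [123 127 128]
plate ((559.119384765625, 222.23928833007812), (258.17510986328125, 229.0167236328125), 7.7988152503967285)
box ((515.4569702148438, -14.022605895996094), (132.7598876953125, 217.41400146484375), 75.83595275878906)
(np.float64(212.24137931034483), np.float64(161.9655172413793)) [ 41  12  14  20 232] [0.6314 0.1645 0.055 ]
(np.float64(196.6769911504425), np.float64(164.65929203539824)) [ 25  16  14  18 226] [0.6208 0.2228 0.055 ]
(np.float64(180.85281385281385), np.float64(166.15584415584416)) [ 10  17  14  19 231] [0.6148 0.2823 0.055 ]
(np.float64(259.99411764705883), np.float64(179.14117647058822)) [ 88  32  15  15 170] [ 0.5666 -0.0154  0.055 ]
(np.float64(200.31441048034935), np.float64(201.49781659388645)) [ 29  53  14  18 229] [0.4812 0.2045 0.055 ]
(np.float64(184.22649572649573), np.float64(202.95299145299145)) [ 13  54  14  19 234] [0.4754 0.264  0.055 ]
(np.float64(256.76047904191614), np.float64(205.50299401197606)) [ 85  58  15  15 167] [ 0.4678 -0.0041  0.055 ]
```

```bash
cat >> h.py <<'E'
def goto(p,yaw=None,sym=True):
    """needed shift (tool axes, mm) of grasp point to world p, and twist to bring jaw axis (tool x) to yaw"""
    s=robot.read_state();Rm=R.from_rotvec(s["orientation"]).as_matrix()
    g=s["tool_pos"]+Rm[:,1]*.167
    cur=np.arctan2(Rm[1,0],Rm[0,0])
    d=Rm.T@(np.array(p)-g)*1000
    out=dict(g=g.round(4),yawx=round(np.degrees(cur),1),down=Rm[:,1].round(3),shift=d.round(1),q=s["q"].round(2),t=round(s["t"],2),F=s["force"].round(1),op=round(s["opening"],4))
    if yaw is not None:
        tw=-(yaw-cur); tw=(tw+np.pi/2)%np.pi-np.pi/2 if sym else (tw+np.pi)%(2*np.pi)-np.pi
        out["twist"]=round(tw,3)
    for k,v in out.items(): print(k,v,end="; ")
    print();return out
E
python3 -c "
from h import *
goto([.50,-.01,.28],np.pi/2)"
```

```text
g [0.136  0.5842 0.2374]; yawx 76.9; down [-0.    -0.001 -1.   ]; shift [-496.2  -42.3 -489.3]; q [ 1.26  0.13  1.49  0.    1.52 -0.09]; t 0.3; F [-0.9 -0.3  0.1]; op 0.0925; twist -0.229;
```

```bash
python3 -m inch '[{"y":-40},{"x":-30,"z":-30},{"x":-30,"z":-30},{"x":-30,"z":-30},{"x":-30,"z":-30},{"x":-30,"z":-30},{"x":-30,"z":-30},{"x":-30,"z":-30},{"x":-30,"z":-30}]' 1; python3 -m inch '[{"x":-30,"z":-30},{"x":-30,"z":-30},{"x":-30,"z":-30},{"x":-30,"z":-30},{"x":-30,"z":-30},{"x":-30,"z":-30},{"x":-30,"z":-30},{"x":-30,"z":-30},{},{}]'; python3 -c "
from h import *
goto([.50,-.01,.28],-np.pi/2,False)
c=cam('wrist');save(c,'w1');np.save('w1.npy',c,allow_pickle=True)"
```

```text
g [0.136  0.5842 0.2374]; yawx 76.9; down [-0.    -0.001 -1.   ]; shift [-496.2  -42.3 -489.3]; q [ 1.26  0.13  1.49  0.    1.52 -0.09]; t 0.3; F [-0.9 -0.3  0.1]; op 0.0925; twist 2.913; $[0]: bad value
$[0]: bad value
```

View pics/w1.png

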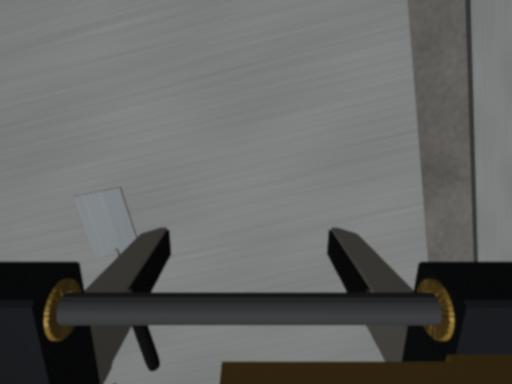

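```bash
python3 -m inch '[{"x":0,"y":-40,"z":0,"twist":0},{"x":-30,"y":0,"z":-30,"twist":0},{"x":-30,"y":0,"z":-30,"twist":0},{"x":-30,"y":0,"z":-30,"twist":0},{"x":-30,"y":0,"z":-30,"twist":0},{"x":-30,"y":0,"z":-30,"twist":0},{"x":-30,"y":0,"z":-30,"twist":0},{"x":-30,"y":0,"z":-30,"twist":0},{"x":-30,"y":0,"z":-30,"twist":0}]' 1; python3 -m inch '[{"x":-30,"y":0,"z":-30,"twist":0},{"x":-30,"y":0,"z":-30,"twist":0},{"x":-30,"y":0,"z":-30,"twist":0},{"x":-30,"y":0,"z":-30,"twist":0},{"x":-30,"y":0,"z":-30,"twist":0},{"x":-30,"y":0,"z":-30,"twist":0},{"x":-30,"y":0,"z":-30,"twist":0},{"x":-30,"y":0,"z":-30,"twist":0},{"x":0,"y":0,"z":0,"twist":0}]'; python3 -c "
from h import *
goto([.50,-.01,.28],-np.pi/2,False)
c=cam('wrist');save(c,'w1');np.save('w1.npy',c,allow_pickle=True)"
```

```text
t: 1.25
tool_pos: [0.3158, 0.2946, 0.4449]
orientation: [-1.309, -1.04, 1.039]
force: [0.8, 0.5, 0.3]
opening: 0.093
t: 2.15
tool_pos: [0.4962, 0.0042, 0.4443]
orientation: [-1.312, -1.035, 1.037]
force: [-1.1, 0.2, 0.4]
opening: 0.0931
g [0.4961 0.004  0.2773]; yawx 76.6; down [-0.    -0.001 -1.   ]; shift [-12.7  -2.7  -7. ]; q [-0.09 -0.17  1.71 -0.    1.6  -1.43]; t 2.15; F [-1.1  0.2  0.4]; op 0.0931; twist 2.908;
```

View pics/w1.png

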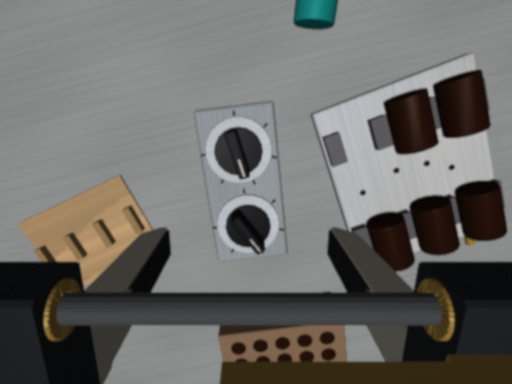

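Run:
```python
from h import *
c=np.load('w1.npy',allow_pickle=True).item()
save(c,'w1z',(180,90,300,270),4)
cv2.imwrite('pics/w1z.png',cv2.resize(cv2.imread('pics/w1z.png'),None,fx=.8,fy=.8))
rgb=c["color"];P=cloud(c)
hsv=cv2.cvtColor(rgb,cv2.COLOR_RGB2HSV)
white=((hsv[...,2]>170)).astype(np.uint8)
n,l,st,ce=cv2.connectedComponentsWithStats(white[95:265,190:290])
for i in range(1,n):
    if st[i,4]>15:
        k=cv2.findContours((l==i).astype(np.uint8),cv2.RETR_EXTERNAL,cv2.CHAIN_APPROX_NONE)[0][0][:,0]+[190,95]
        (u,v),ax,a=cv2.fitEllipse(k) if len(k)>5 else ((0,0),0,0)
        print(st[i],ce[i]+[190,95],(u,v),ax, onz(c,u,v,.037).round(4))
print(np.nanpercentile(P[100:260,195:285,2],[5,25,50,75,95,99]))
for lo,hi in ((.06,.09),):
    m=((P[...,2]>lo)&(P[...,2]<hi)&(c["depth"]>0)).astype(np.uint8); m[:90]=0;m[270:]=0;m[:,:190]=0;m[:,295:]=0
    n,l,st,ce=cv2.connectedComponentsWithStats(m)
    for i in range(1,n):
        if st[i,4]>20:
            q=P[l==i]; print(st[i],q.mean(0).round(4),q[:,2].max()); 
            t=q[q[:,2]>q[:,2].max()-.008]; r=cv2.minAreaRect((t[:,:2]*1000).astype(np.float32)); print(len(t),r)
```

```text
[  16   23   65   65 1337] [237.84891548 147.24981301] (238.01644897460938, 149.722412109375) (63.92807388305664, 64.784423828125) [ 0.471  -0.0028  0.037 ]
[  28  101   61   57 1021] [246.61312439 219.58374143] (247.64320373535156, 224.32701110839844) (52.88932800292969, 56.24127197265625) [ 0.5717 -0.0144  0.037 ]
[-0.00177675  0.03277805  0.03455617  0.04145776  0.07728282  0.07880884]
[225 129  25  50 639] [ 0.4699 -0.0022  0.0768] 0.07999680778711415
604 ((471.2847900390625, -2.6044530868530273), (57.09074020385742, 13.795681953430176), 4.244082927703857)
[230 212  35  42 621] [ 0.5674 -0.0134  0.0752] 0.08029047871298711
500 ((569.9998779296875, -14.237272262573242), (56.407501220703125, 14.4681978225708), 23.771617889404297)
```

View pics/w1z.png

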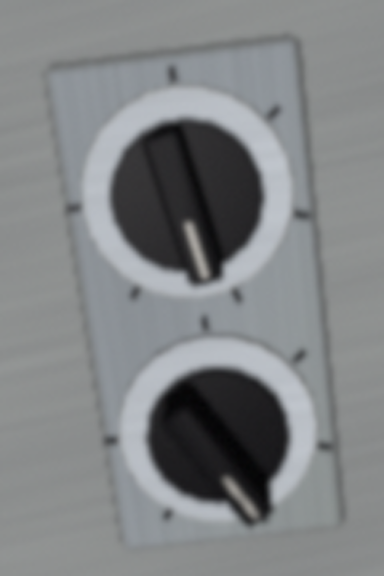

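```bash
python3 -m inch '[{"x":0,"y":0,"z":0,"twist":0.14},{"x":0,"y":0,"z":0,"twist":0.14},{"x":0,"y":0,"z":0,"twist":0.14},{"x":0,"y":0,"z":0,"twist":0.14},{"x":0,"y":0,"z":0,"twist":0.14},{"x":0,"y":0,"z":0,"twist":0.14},{"x":0,"y":0,"z":0,"twist":0.14},{"x":0,"y":0,"z":0,"twist":0.14},{"x":0,"y":0,"z":0,"twist":0.14},{"x":0,"y":0,"z":0,"twist":0.14},{"x":0,"y":0,"z":0,"twist":0.0}]' >/dev/null; python3 -m inch '[{"x":0,"y":0,"z":0,"twist":0.14},{"x":0,"y":0,"z":0,"twist":0.14},{"x":0,"y":0,"z":0,"twist":0.14},{"x":0,"y":0,"z":0,"twist":0.14},{"x":0,"y":0,"z":0,"twist":0.14},{"x":0,"y":0,"z":0,"twist":0.14},{"x":0,"y":0,"z":0,"twist":0.14},{"x":0,"y":0,"z":0,"twist":0.14},{"x":0,"y":0,"z":0,"twist":0.14},{"x":0,"y":0,"z":0,"twist":0.14},{"x":0,"y":0,"z":0,"twist":0.034}]' -0.3 ; python3 -c "
from h import *
goto([.4713,-.0026,.072],np.radians(-85.8),False)"
```

```text
t: 4.4
tool_pos: [0.4944, 0.0087, 0.4448]
orientation: [-1.245, 1.151, -1.15]
force: [0.1, -1.0, 0.4]
opening: 0.0327
g [0.4944 0.0087 0.2778]; yawx -85.5; down [ 0.  0. -1.]; shift [  9.5 205.8 -23.9]; q [-0.09 -0.17  1.71  0.    1.6   1.41]; t 4.4; F [ 0.1 -1.   0.4]; op 0.0327; twist 0.006;
```

```bash
python3 -m inch '[{"x":9.5,"y":30,"z":-24,"twist":0.006},{"x":0,"y":30,"z":0,"twist":0},{"x":0,"y":30,"z":0,"twist":0},{"x":0,"y":30,"z":0,"twist":0},{"x":0,"y":30,"z":0,"twist":0},{"x":0,"y":30,"z":0,"twist":0},{"x":0,"y":10,"z":0,"twist":0},{"x":0,"y":0,"z":0,"twist":0}]'; python3 -c "
from h import *
goto([.4713,-.0026,.072],np.radians(-85.8),False)"
```

```text
t: 5.2
tool_pos: [0.4706, -0.0028, 0.2534]
orientation: [-1.246, 1.156, -1.151]
force: [0.3, 0.0, 0.7]
opening: 0.0326
g [ 0.4701 -0.0028  0.0864]; yawx -85.7; down [-0.003  0.    -1.   ]; shift [-0.1 14.4  1.3]; q [-0.12 -0.09  2.    0.    1.24  1.38]; t 5.2; F [0.3 0.  0.7]; op 0.0326; twist 0.002;
```

```bash
python3 -m inch '[{"x":0,"y":14,"z":0,"twist":0},{"x":0,"y":0,"z":0,"twist":0},{"x":0,"y":0,"z":0,"twist":0}]'; python3 -m inch '[{"x":0,"y":0,"z":0,"twist":0},{"x":0,"y":0,"z":0,"twist":0},{"x":0,"y":0,"z":0,"twist":0},{"x":0,"y":0,"z":0,"twist":0},{"x":0,"y":0,"z":0,"twist":0}]' -1 30;  python3 -m inch '[{"x":0,"y":0,"z":0,"twist":-0.12},{"x":0,"y":0,"z":0,"twist":-0.12},{"x":0,"y":0,"z":0,"twist":-0.12},{"x":0,"y":0,"z":0,"twist":-0.12},{"x":0,"y":0,"z":0,"twist":-0.12},{"x":0,"y":0,"z":0,"twist":0}]';python3 -c "
from h import *
goto([.4713,-.0026,.072],np.radians(83),False);print(robot.read_state()['wrist_torque'])"
```

```text
t: 5.5
tool_pos: [0.4718, -0.0033, 0.2413]
orientation: [-1.242, 1.155, -1.155]
force: [-0.4, -0.3, 0.1]
opening: 0.0325
t: 6.0
tool_pos: [0.4718, -0.0036, 0.2412]
orientation: [-1.243, 1.154, -1.156]
force: [-0.2, -3.6, 2.2]
opening: 0.0134
t: 6.6
tool_pos: [0.4717, -0.0033, 0.2412]
orientation: [-1.456, 0.697, -0.698]
force: [-1.4, -1.4, 5.9]
opening: 0.0137
g [ 0.4718 -0.0033  0.0742]; yawx -51.2; down [ 0.  0. -1.]; shift [-0.8  2.2  0.1]; q [-0.12 -0.07  2.01  0.    1.21  0.78]; t 6.6; F [-1.4 -1.4  5.9]; op 0.0137; twist -2.342; 
[-0.16269534  0.44027013  0.04246447]
```

```bash
python3 -m inch '[{"x":0,"y":0,"z":0,"twist":-0.12},{"x":0,"y":0,"z":0,"twist":-0.12},{"x":0,"y":0,"z":0,"twist":-0.12},{"x":0,"y":0,"z":0,"twist":-0.12},{"x":0,"y":0,"z":0,"twist":-0.12},{"x":0,"y":0,"z":0,"twist":-0.12},{"x":0,"y":0,"z":0,"twist":-0.12},{"x":0,"y":0,"z":0,"twist":-0.12},{"x":0,"y":0,"z":0,"twist":-0.12},{"x":0,"y":0,"z":0,"twist":-0.12},{"x":0,"y":0,"z":0,"twist":-0.12},{"x":0,"y":0,"z":0,"twist":-0.12}]' ; python3 -m inch '[{"x":0,"y":0,"z":0,"twist":-0.12},{"x":0,"y":0,"z":0,"twist":-0.12},{"x":0,"y":0,"z":0,"twist":-0.12},{"x":0,"y":0,"z":0,"twist":-0.12},{"x":0,"y":0,"z":0,"twist":-0.12},{"x":0,"y":0,"z":0,"twist":-0.12},{"x":0,"y":0,"z":0,"twist":-0.08},{"x":0,"y":0,"z":0,"twist":0}]';python3 -c "
from h import *
goto([.4713,-.0026,.072],np.radians(83),False);print(robot.read_state()['wrist_torque'])"
```

```text
t: 7.8
tool_pos: [0.4711, -0.0032, 0.2412]
orientation: [-1.527, -0.427, 0.43]
force: [-7.5, -0.5, 10.7]
opening: 0.0142
t: 8.6
tool_pos: [0.4709, -0.0035, 0.2412]
orientation: [-1.306, -1.039, 1.043]
force: [-8.4, -2.2, 12.4]
opening: 0.0138
g [ 0.4704 -0.0036  0.0742]; yawx 77.1; down [-0.003 -0.    -1.   ]; shift [ 1.2  2.2 -0.6]; q [-0.12 -0.07  2.01 -0.    1.21 -1.46]; t 8.6; F [-8.4 -2.2 12.4]; op 0.0138; twist -0.104; 
[-0.48701459  1.79057372 -0.02535365]
```

```bash
python3 -m inch '[{"x":0,"y":0,"z":0,"twist":-0.06},{"x":0,"y":0,"z":0,"twist":-0.06},{"x":0,"y":0,"z":0,"twist":0}]';python3 -c "
from h import *
goto([.4713,-.0026,.072],np.radians(83),False);print(robot.read_state()['wrist_torque'])"; python3 -m inch '[{"x":0,"y":0,"z":0,"twist":-0.05},{"x":0,"y":0,"z":0,"twist":-0.05},{"x":0,"y":0,"z":0,"twist":0}]';python3 -c "
from h import *
goto([.4713,-.0026,.072],np.radians(83),False);print(robot.read_state()['wrist_torque'])"
```

```text
t: 8.9
tool_pos: [0.4709, -0.0036, 0.2412]
orientation: [-1.256, -1.128, 1.132]
force: [-9.6, -3.5, 12.6]
opening: 0.0136
g [ 0.4704 -0.0037  0.0742]; yawx 83.9; down [-0.003 -0.001 -1.   ]; shift [ 1.2  2.2 -0.8]; q [-0.12 -0.07  2.01 -0.    1.21 -1.58]; t 8.9; F [-9.6 -3.5 12.6]; op 0.0136; twist 0.015; 
[-0.56526802  1.71002544 -0.24660208]
t: 9.2
tool_pos: [0.4712, -0.0036, 0.2411]
orientation: [-1.212, -1.202, 1.204]
force: [-6.2, -3.1, 9.4]
opening: 0.0147
g [ 0.4709 -0.0037  0.0741]; yawx 89.5; down [-0.001 -0.    -1.   ]; shift [ 1.1  2.1 -0.4]; q [-0.12 -0.07  2.01 -0.    1.21 -1.68]; t 9.2; F [-6.2 -3.1  9.4]; op 0.0147; twist 0.114; 
[-0.45171631  1.02235865 -0.54964506]
```

```bash
python3 -m inch '[{"x":0,"y":0,"z":0,"twist":0},{"x":0,"y":0,"z":0,"twist":0},{"x":0,"y":0,"z":0,"twist":0},{"x":0,"y":-30,"z":0,"twist":0},{"x":0,"y":-30,"z":0,"twist":0},{"x":0,"y":-30,"z":0,"twist":0},{"x":0,"y":-30,"z":0,"twist":0},{"x":0,"y":-30,"z":0,"twist":0},{"x":0,"y":-30,"z":0,"twist":0},{"x":0,"y":-30,"z":0,"twist":0},{"x":0,"y":0,"z":0,"twist":0}]' -0.3
cat > dial.py <<'E'
from h import *
import sys
c=cam('wrist');save(c,sys.argv[1]);P=cloud(c)
m=((P[...,2]>.06)&(P[...,2]<.09)&(c["depth"]>0)&(np.abs(P[...,1]+.01)<.06)&(P[...,0]>.42)&(P[...,0]<.62)).astype(np.uint8)
m[260:]=0
n,l,st,ce=cv2.connectedComponentsWithStats(m)
for i in range(1,n):
    if st[i,4]>50:
        q=P[l==i];t=q[q[:,2]>q[:,2].max()-.008];print(st[i],q[:,2].max(),cv2.minAreaRect((t[:,:2]*1000).astype(np.float32)))
goto([.57,-.0142,.074],np.radians(-66.2),False)
E
python3 dial.py w2
```

```text
t: 10.3
tool_pos: [0.4723, -0.0033, 0.4557]
orientation: [-1.219, -1.208, 1.2]
force: [0.1, -0.8, -0.1]
opening: 0.0327
[241 143  16  49 561] 0.08024559119628466 ((471.1336364746094, -2.867046356201172), (13.921131134033203, 56.780948638916016), 83.60210418701172)
[227 221  27  39 529] 0.08021025687381594 ((569.1805419921875, -14.68411636352539), (54.37553787231445, 14.235969543457031), 24.45347785949707)
g [ 0.4728 -0.0033  0.2861]; yawx 89.5; down [ 0.005 -0.    -1.   ]; shift [-10.  212.5 -96.3]; q [-0.12 -0.24  1.76  0.    1.62 -1.68]; t 10.35; F [ 0.5  1.7 -1.3]; op 0.0327; twist 2.718;
```

View pics/w2.png

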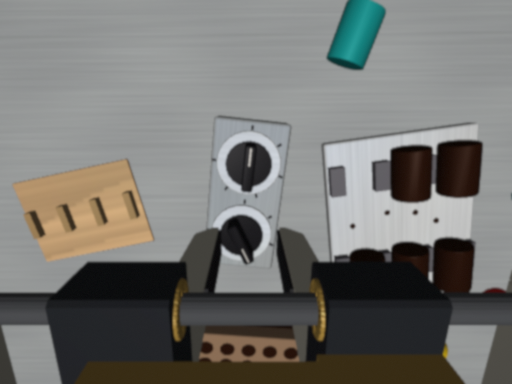

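```bash
python3 -m inch '[{"x":-5,"y":0,"z":-48,"twist":0},{"x":-5,"y":0,"z":-48,"twist":0},{"x":0,"y":0,"z":0,"twist":0.14},{"x":0,"y":0,"z":0,"twist":0.14},{"x":0,"y":0,"z":0,"twist":0.14},{"x":0,"y":0,"z":0,"twist":0.14},{"x":0,"y":0,"z":0,"twist":0.14},{"x":0,"y":0,"z":0,"twist":0.14},{"x":0,"y":0,"z":0,"twist":0.14},{"x":0,"y":0,"z":0,"twist":0.14},{"x":0,"y":0,"z":0,"twist":0.14},{"x":0,"y":0,"z":0,"twist":0.0}]' -0.3 >/dev/null; python3 -m inch '[{"x":0,"y":0,"z":0,"twist":0.14},{"x":0,"y":0,"z":0,"twist":0.14},{"x":0,"y":0,"z":0,"twist":0.14},{"x":0,"y":0,"z":0,"twist":0.14},{"x":0,"y":0,"z":0,"twist":0.14},{"x":0,"y":0,"z":0,"twist":0.14},{"x":0,"y":0,"z":0,"twist":0.14},{"x":0,"y":0,"z":0,"twist":0.14},{"x":0,"y":0,"z":0,"twist":0.14},{"x":0,"y":0,"z":0,"twist":0.14},{"x":0,"y":0,"z":0,"twist":0.06},{"x":0,"y":0,"z":0,"twist":0.0}]'; python3 -c "
from h import *
goto([.5697,-.0144,.073],np.radians(-66),False)"
```

```text
t: 12.75
tool_pos: [0.5673, -0.0141, 0.4495]
orientation: [-1.378, 0.899, -0.896]
force: [-0.3, 0.5, 0.6]
opening: 0.0323
g [ 0.567  -0.0141  0.2825]; yawx -66.2; down [-0.002  0.    -1.   ]; shift [  1.6 209.5   2.6]; q [-0.12  0.03  1.51  0.    1.6   1.04]; t 12.75; F [-0.3  0.5  0.6]; op 0.0323; twist -0.003;
```

```bash
python3 -m inch '[{"x":1.5,"y":30,"z":2.5,"twist":0},{"x":0,"y":30,"z":0,"twist":0},{"x":0,"y":30,"z":0,"twist":0},{"x":0,"y":30,"z":0,"twist":0},{"x":0,"y":30,"z":0,"twist":0},{"x":0,"y":30,"z":0,"twist":0},{"x":0,"y":10,"z":0,"twist":0},{"x":0,"y":0,"z":0,"twist":0},{"x":0,"y":0,"z":0,"twist":0}]'; python3 -c "
from h import *
goto([.5697,-.0144,.073],np.radians(-66),False)"
```

```text
t: 13.65
tool_pos: [0.5708, -0.0146, 0.2619]
orientation: [-1.377, 0.898, -0.9]
force: [-0.4, -0.5, -0.1]
opening: 0.0324
g [ 0.571  -0.0146  0.0949]; yawx -66.3; down [ 0.001 -0.    -1.   ]; shift [-0.7 21.9 -1.1]; q [-0.12  0.17  1.72 -0.    1.26  1.04]; t 13.65; F [-0.4 -0.5 -0.1]; op 0.0324; twist -0.004;
```

```bash
python3 -m inch '[{"x":-0.7,"y":20.5,"z":-1,"twist":0},{"x":0,"y":0,"z":0,"twist":0},{"x":0,"y":0,"z":0,"twist":0}]'; python3 -m inch '[{"x":0,"y":0,"z":0,"twist":0},{"x":0,"y":0,"z":0,"twist":0},{"x":0,"y":0,"z":0,"twist":0},{"x":0,"y":0,"z":0,"twist":0},{"x":0,"y":0,"z":0,"twist":0}]' -1 30;  python3 -m inch '[{"x":0,"y":0,"z":0,"twist":-0.12},{"x":0,"y":0,"z":0,"twist":-0.12},{"x":0,"y":0,"z":0,"twist":-0.12},{"x":0,"y":0,"z":0,"twist":-0.12},{"x":0,"y":0,"z":0,"twist":-0.12},{"x":0,"y":0,"z":0,"twist":-0.12},{"x":0,"y":0,"z":0,"twist":-0.12},{"x":0,"y":0,"z":0,"twist":-0.12},{"x":0,"y":0,"z":0,"twist":-0.12},{"x":0,"y":0,"z":0,"twist":-0.12},{"x":0,"y":0,"z":0,"twist":-0.12},{"x":0,"y":0,"z":0,"twist":0}]';python3 -c "
from h import *
goto([.5697,-.0144,.073],np.radians(83.6),False);print(robot.read_state()['wrist_torque'])"
```

```text
t: 13.95
tool_pos: [0.5695, -0.0143, 0.2416]
orientation: [-1.376, 0.899, -0.9]
force: [0.8, -0.0, 0.1]
opening: 0.0325
t: 14.45
tool_pos: [0.5698, -0.0149, 0.2413]
orientation: [-1.376, 0.898, -0.902]
force: [0.7, -5.0, 4.5]
opening: 0.0134
t: 15.65
tool_pos: [0.5699, -0.015, 0.2413]
orientation: [-1.569, -0.132, 0.128]
force: [2.5, -5.2, 2.4]
opening: 0.0136
g [ 0.5704 -0.0153  0.0743]; yawx 9.5; down [ 0.003 -0.001 -1.   ]; shift [-0.5  1.3  1. ]; q [-0.12  0.19  1.73 -0.    1.22 -0.28]; t 15.65; F [ 2.5 -5.2  2.4]; op 0.0136; twist -1.293; 
[-1.06590151 -0.38961494  0.04929778]
```

```bash
python3 -m inch '[{"x":0,"y":0,"z":0,"twist":-0.12},{"x":0,"y":0,"z":0,"twist":-0.12},{"x":0,"y":0,"z":0,"twist":-0.12},{"x":0,"y":0,"z":0,"twist":-0.12},{"x":0,"y":0,"z":0,"twist":-0.12},{"x":0,"y":0,"z":0,"twist":-0.12},{"x":0,"y":0,"z":0,"twist":-0.12},{"x":0,"y":0,"z":0,"twist":-0.12},{"x":0,"y":0,"z":0,"twist":-0.12},{"x":0,"y":0,"z":0,"twist":-0.12},{"x":0,"y":0,"z":0,"twist":-0.1},{"x":0,"y":0,"z":0,"twist":-0.08}]'; python3 -m inch '[{"x":0,"y":0,"z":0,"twist":0},{"x":0,"y":0,"z":0,"twist":0}]';python3 -c "
from h import *
goto([.5697,-.0144,.073],np.radians(83.6),False);print(robot.read_state()['wrist_torque'])"
```

```text
t: 16.85
tool_pos: [0.5699, -0.0149, 0.2413]
orientation: [-1.224, -1.192, 1.19]
force: [1.3, -4.5, 4.1]
opening: 0.0145
t: 17.05
tool_pos: [0.5699, -0.0149, 0.2413]
orientation: [-1.226, -1.188, 1.186]
force: [2.8, -5.4, 3.4]
opening: 0.0147
g [ 0.5703 -0.015   0.0743]; yawx 88.2; down [ 0.003 -0.001 -1.   ]; shift [0.6 1.3 0.6]; q [-0.12  0.19  1.73 -0.    1.22 -1.66]; t 17.05; F [ 2.8 -5.4  3.4]; op 0.0147; twist 0.081; 
[-0.84419276 -0.399723   -0.60429866]
```

```bash
python3 -m inch '[{"x":0,"y":0,"z":0,"twist":0},{"x":0,"y":0,"z":0,"twist":0},{"x":0,"y":0,"z":0,"twist":0},{"x":0,"y":-30,"z":0,"twist":0},{"x":0,"y":-30,"z":0,"twist":0},{"x":0,"y":-30,"z":0,"twist":0},{"x":0,"y":-30,"z":0,"twist":0},{"x":0,"y":-30,"z":0,"twist":0},{"x":0,"y":-30,"z":0,"twist":0},{"x":0,"y":-30,"z":0,"twist":0},{"x":0,"y":0,"z":48,"twist":0},{"x":0,"y":0,"z":40,"twist":0}]' -0.3;  python3 -m inch '[{"x":0,"y":0,"z":0,"twist":0},{"x":0,"y":0,"z":0,"twist":0}]' 1; python3 dial.py w3
```

```text
t: 18.25
tool_pos: [0.4807, -0.0116, 0.4504]
orientation: [-1.222, -1.188, 1.188]
force: [0.1, -0.5, 0.2]
opening: 0.0325
t: 18.45
tool_pos: [0.4805, -0.0115, 0.4502]
orientation: [-1.223, -1.188, 1.188]
force: [0.5, 0.1, 1.4]
opening: 0.0442
[247 139  16  50 589] 0.07995401996684348 ((471.10064697265625, -2.8459348678588867), (14.043355941772461, 56.822288513183594), 83.51549530029297)
[241 218  14  42 470] 0.08005416509660968 ((567.3709716796875, -13.734172821044922), (13.990659713745117, 51.54630661010742), 83.49098205566406)
g [ 0.4814 -0.0116  0.2834]; yawx 88.4; down [ 0.001  0.    -1.   ]; shift [-1.000e-01  2.095e+02 -8.850e+01]; q [-0.13 -0.21  1.74  0.    1.61 -1.67]; t 18.5; F [-0.3 -0.6  0.2]; op 0.0477; twist 2.698;
```

View pics/w3.png

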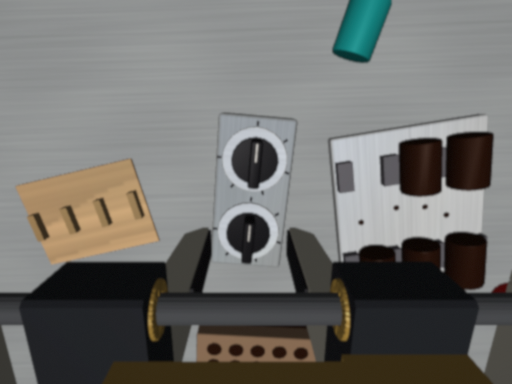

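```bash
cat > crad.py <<'E'
from h import *
def rect(m,c,z):
    cs,_=cv2.findContours(m,cv2.RETR_EXTERNAL,cv2.CHAIN_APPROX_NONE);k=max(cs,key=cv2.contourArea)[:,0]
    w=np.array([onz(c,u,v,z)[:2] for u,v in k]).astype(np.float32)*1000
    return cv2.minAreaRect(w)
def cradle(c):
    hsv=cv2.cvtColor(c["color"],cv2.COLOR_RGB2HSV)
    P=cloud(c)
    m=((hsv[...,1]>70)&(hsv[...,0]<25)&(hsv[...,2]>90)&(P[...,1]<-.1)&(P[...,2]<.03)).astype(np.uint8)
    m=cv2.morphologyEx(m,cv2.MORPH_CLOSE,np.ones((7,7)))
    print("cradle",rect(m,c,.005))
    r=((P[...,2]>.0125)&(P[...,2]<.025)&(m>0)).astype(np.uint8)
    n,l,st,ce=cv2.connectedComponentsWithStats(r)
    for i in range(1,n):
        if st[i,4]>25:
            q=P[l==i];print(" rib",st[i,4],cv2.minAreaRect((q[:,:2]*1000).astype(np.float32)),q[:,2].mean().round(4))
E
python3 -c "
from crad import *
c=cam('wrist');cradle(c)
goto([.549,-.249,.28],np.radians(11.7),True)"
```

```text
cradle ((551.0661010742188, -248.52101135253906), (128.1283416748047, 177.79754638671875), 11.595121383666992)
 rib 228 ((536.03271484375, -174.7135772705078), (40.26322555541992, 11.336544036865234), 12.472750663757324) 0.0162
 rib 228 ((545.9447631835938, -223.62286376953125), (40.075286865234375, 11.66309928894043), 13.108057022094727) 0.0162
 rib 232 ((556.0392456054688, -272.4179382324219), (40.26251983642578, 11.659351348876953), 10.214364051818848) 0.0161
 rib 224 ((565.8372192382812, -321.2102966308594), (40.088199615478516, 11.677589416503906), 11.40219783782959) 0.016
g [ 0.4817 -0.0117  0.2834]; yawx 88.4; down [ 0.001  0.    -1.   ]; shift [-235.3    3.5  -74. ]; q [-0.13 -0.21  1.74  0.    1.61 -1.67]; t 18.55; F [ 0.2  0.6 -0.5]; op 0.0521; twist 1.338;
```

```bash
python3 -m inch '[{"x":30,"y":-15,"z":-15,"twist":0.14},{"x":0,"y":0,"z":0,"twist":0.14},{"x":0,"y":0,"z":0,"twist":0.14},{"x":0,"y":0,"z":0,"twist":0.14},{"x":0,"y":0,"z":0,"twist":0.14},{"x":0,"y":0,"z":0,"twist":0.14},{"x":0,"y":0,"z":0,"twist":0.14},{"x":0,"y":0,"z":0,"twist":0.14},{"x":0,"y":0,"z":0,"twist":0.14},{"x":0,"y":0,"z":0,"twist":0.14},{"x":0,"y":0,"z":0,"twist":0}]' 1 >/dev/null; python3 -c "
from h import *
goto([.54,.1,.3],np.radians(7.8),True)"
```

```text
g [0.4979 0.0178 0.298 ]; yawx 8.0; down [-0.  0. -1.]; shift [53.1 -2.  75.5]; q [-0.07 -0.16  1.67  0.    1.64 -0.21]; t 19.65; F [0.5 0.5 0.1]; op 0.093; twist 0.004;
```

```bash
python3 -m inch '[{"x":27,"y":-2,"z":38,"twist":0},{"x":27,"y":0,"z":38,"twist":0},{"x":0,"y":0,"z":0,"twist":0},{"x":0,"y":0,"z":0,"twist":0}]' 1 >/dev/null
cat > logs.py <<'E'
from h import *
def logs(c,show=True):
    P=cloud(c);hsv=cv2.cvtColor(c["color"],cv2.COLOR_RGB2HSV);rgb=c["color"].astype(int)
    m=((c["depth"]>0)&(P[...,2]>.052)&(P[...,2]<.08)&(P[...,1]>.08)&(rgb.max(-1)<90)).astype(np.uint8); 
    m=cv2.morphologyEx(m,cv2.MORPH_OPEN,np.ones((3,3)))
    n,l,st,ce=cv2.connectedComponentsWithStats(m);out=[]
    for i in range(1,n):
        if st[i,4]>300:
            q=P[l==i];r=cv2.minAreaRect((q[:,:2]*1000).astype(np.float32))
            top=q[q[:,2]>np.percentile(q[:,2],70)]
            print(st[i],"rect",np.round(r[0],1),np.round(r[1],1),round(r[2],1),"zmax",q[:,2].max().round(4),"mean",q.mean(0).round(4));out.append(r)
    return out
E
python3 - <<'E'
from logs import *
c=cam("wrist");save(c,"w4");logs(c)
goto([.54,.1,.3],np.radians(7.8),True)
E
```

```text
[ 186    0   60   42 2401] rect [479.7 264.2] [64.7 40.2] 8.3 zmax 0.0713 mean [0.48   0.2631 0.065 ]
[ 310    0   64   44 2610] rect [618.5 284.5] [65.9 43.8] 8.0 zmax 0.0709 mean [0.6176 0.2827 0.0647]
[ 187   55   56   41 2181] rect [485.  207.1] [63.8 44.9] 8.3 zmax 0.0706 mean [0.4855 0.2067 0.0646]
[ 305   56   61   42 2278] rect [624.8 226.1] [66.  45.3] 7.0 zmax 0.0718 mean [0.6236 0.2251 0.0645]
[ 304  109   58   38 1996] rect [634.9 167. ] [65.4 45.8] 7.6 zmax 0.0705 mean [0.6334 0.168  0.0644]
g [0.5399 0.1007 0.2997]; yawx 8.3; down [-0.001 -0.001 -1.   ]; shift [ 0.  -0.3 -0.7]; q [ 0.09 -0.02  1.54 -0.    1.63 -0.05]; t 20.1; F [0.7 0.7 0.9]; op 0.0928; twist 0.009;
```

View pics/w4.png

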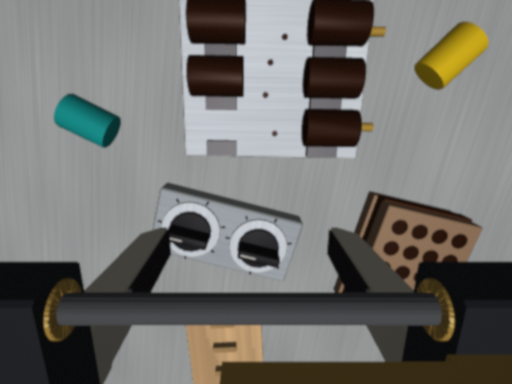

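```bash
python3 -c "
from h import *
goto([.487,.207,.049],np.radians(7.8),True)"
```

```text
g [0.5399 0.1007 0.2997]; yawx 8.3; down [-0.001 -0.001 -1.   ]; shift [-36.6 250.7 113. ]; q [ 0.09 -0.02  1.54 -0.    1.63 -0.05]; t 20.1; F [0.7 0.7 0.9]; op 0.0928; twist 0.009;
```

```bash
python3 -m inch '[{"x":-18,"y":10,"z":38,"twist":0.009},{"x":-18,"y":20,"z":38,"twist":0},{"x":0,"y":20,"z":37,"twist":0},{"x":0,"y":30,"z":0,"twist":0},{"x":0,"y":30,"z":0,"twist":0},{"x":0,"y":30,"z":0,"twist":0},{"x":0,"y":30,"z":0,"twist":0},{"x":0,"y":0,"z":0,"twist":0},{"x":0,"y":0,"z":0,"twist":0}]' 1 ;python3 -c "
from h import *
goto([.487,.207,.049],np.radians(7.8),True)"
```

```text
t: 21.0
tool_pos: [0.4888, 0.2068, 0.2977]
orientation: [-1.569, -0.104, 0.105]
force: [-0.1, 0.7, 0.4]
opening: 0.0928
g [0.4887 0.2068 0.1307]; yawx 7.6; down [-0.001 -0.    -1.   ]; shift [-1.6 81.7  0.5]; q [ 0.3   0.02  1.8  -0.    1.32  0.17]; t 21.0; F [-0.1  0.7  0.4]; op 0.0928; twist -0.003;
```

```bash
python3 -m inch '[{"x":-1.5,"y":20,"z":0,"twist":0},{"x":0,"y":20,"z":0,"twist":0},{"x":0,"y":20,"z":0,"twist":0},{"x":0,"y":20,"z":0,"twist":0},{"x":0,"y":1,"z":0,"twist":0},{"x":0,"y":0,"z":0,"twist":0},{"x":0,"y":0,"z":0,"twist":0}]' 1 ; python3 -m inch '[{"x":0,"y":0,"z":0,"twist":0},{"x":0,"y":0,"z":0,"twist":0},{"x":0,"y":0,"z":0,"twist":0},{"x":0,"y":0,"z":0,"twist":0},{"x":0,"y":0,"z":0,"twist":0},{"x":0,"y":0,"z":0,"twist":0}]' -1 30;python3 -c "
from h import *
goto([.487,.207,.049],np.radians(7.8),True)"
```

```text
t: 21.7
tool_pos: [0.4884, 0.2077, 0.2187]
orientation: [-1.567, -0.107, 0.102]
force: [0.8, -0.6, -0.8]
opening: 0.093
t: 22.3
tool_pos: [0.487, 0.2075, 0.2163]
orientation: [-1.568, -0.104, 0.105]
force: [-4.5, -1.0, 5.4]
opening: 0.0662
g [0.4868 0.2075 0.0493]; yawx 7.6; down [-0.001 -0.    -1.   ]; shift [ 0.1  0.3 -0.5]; q [0.31 0.12 1.86 0.   1.16 0.17]; t 22.3; F [-4.5 -1.   5.4]; op 0.0662; twist -0.003;
```

```bash
python3 -m inch '[{"x":0,"y":-20,"z":0,"twist":0},{"x":0,"y":-30,"z":0,"twist":0},{"x":0,"y":-30,"z":0,"twist":0},{"x":0,"y":-30,"z":0,"twist":0},{"x":0,"y":-10,"z":0,"twist":0},{"x":0,"y":0,"z":0,"twist":0}]';python3 -c "
from h import *
goto([.561,-.2973,.0345],np.radians(11.55),True)"
```

```text
t: 22.9
tool_pos: [0.4879, 0.2076, 0.3376]
orientation: [-1.567, -0.107, 0.102]
force: [0.0, -0.3, -2.6]
opening: 0.0663
g [0.4885 0.2078 0.1706]; yawx 7.6; down [ 0.003  0.001 -1.   ]; shift [   4.4  135.8 -510.3]; q [ 0.31 -0.02  1.77 -0.    1.39  0.17]; t 22.9; F [ 0.  -0.3 -2.6]; op 0.0663; twist -0.069;
```

```bash
python3 -m inch '[{"x":0,"y":0,"z":-20,"twist":-0.069},{"x":0,"y":0,"z":-40,"twist":0},{"x":0,"y":0,"z":-40,"twist":0},{"x":0,"y":0,"z":-40,"twist":0},{"x":0,"y":0,"z":-40,"twist":0},{"x":0,"y":0,"z":-40,"twist":0},{"x":0,"y":0,"z":-40,"twist":0},{"x":0,"y":0,"z":-40,"twist":0},{"x":0,"y":0,"z":-40,"twist":0},{"x":0,"y":0,"z":-40,"twist":0},{"x":0,"y":0,"z":-40,"twist":0},{"x":0,"y":0,"z":0,"twist":0}]';python3 -c "
from h import *
goto([.561,-.2973,.0345],np.radians(11.55),True)"
```

```text
t: 24.1
tool_pos: [0.5696, -0.2085, 0.3331]
orientation: [-1.565, -0.153, 0.158]
force: [-0.4, 0.7, -1.3]
opening: 0.0659
g [ 0.5691 -0.2085  0.1661]; yawx 11.3; down [-0.003 -0.    -1.   ]; shift [-25.  131.6 -85.5]; q [-0.43  0.19  1.55 -0.    1.4  -0.63]; t 24.1; F [-0.4  0.7 -1.3]; op 0.0659; twist -0.004;
```

```bash
python3 -m inch '[{"x":-12,"y":0,"z":-43,"twist":0},{"x":-13,"y":0,"z":-42.5,"twist":-0.004},{"x":0,"y":20,"z":0,"twist":0},{"x":0,"y":30,"z":0,"twist":0},{"x":0,"y":20,"z":0,"twist":0},{"x":0,"y":0,"z":0,"twist":0},{"x":0,"y":0,"z":0,"twist":0}]';python3 -c "
from h import *
goto([.561,-.2973,.0345],np.radians(11.55),True)"
```

```text
t: 24.8
tool_pos: [0.5624, -0.2922, 0.2646]
orientation: [-1.563, -0.16, 0.164]
force: [-0.2, 0.5, -1.7]
opening: 0.0659
g [ 0.5619 -0.2919  0.0976]; yawx 11.8; down [-0.003  0.002 -1.   ]; shift [-1.9 63.1 -5.3]; q [-0.56  0.32  1.53  0.    1.29 -0.77]; t 24.8; F [-0.2  0.5 -1.7]; op 0.0659; twist 0.005;
```

```bash
python3 -m inch '[{"x":-2,"y":15,"z":-5,"twist":0},{"x":0,"y":15,"z":0,"twist":0},{"x":0,"y":0,"z":0,"twist":0},{"x":0,"y":0,"z":0,"twist":0}]';python3 -c "
from h import *
goto([.561,-.2973,.0345],np.radians(11.55),True)
c=cam('wrist');save(c,'w5')"
```

```text
t: 25.2
tool_pos: [0.5616, -0.2981, 0.2354]
orientation: [-1.564, -0.161, 0.163]
force: [-0.3, 0.1, -1.2]
opening: 0.0659
g [ 0.5613 -0.298   0.0684]; yawx 11.8; down [-0.001  0.001 -1.   ]; shift [-0.1 33.9  0.7]; q [-0.57  0.36  1.54  0.    1.24 -0.77]; t 25.2; F [-0.3  0.1 -1.2]; op 0.0659; twist 0.004;
```

View pics/w5.png

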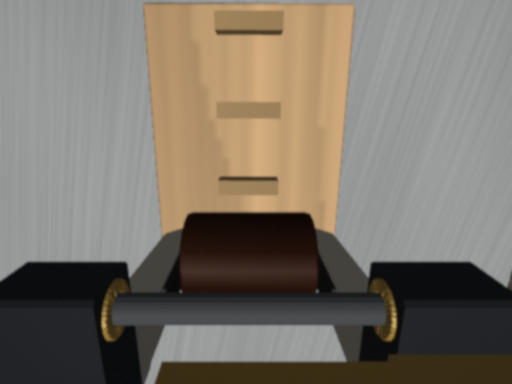

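Log held centred over the groove. Lower (34 mm), checking force, then release.

```bash
python3 -m inch '[{"x":0,"y":15,"z":0.7,"twist":0.004},{"x":0,"y":10,"z":0,"twist":0},{"x":0,"y":5,"z":0,"twist":0},{"x":0,"y":3,"z":0,"twist":0},{"x":0,"y":0,"z":0,"twist":0},{"x":0,"y":0,"z":0,"twist":0}]';python3 -c "
from h import *
goto([.561,-.2973,.0345],np.radians(11.55),True)"
```

```text
t: 25.85
tool_pos: [0.5619, -0.2977, 0.2035]
orientation: [-1.565, -0.159, 0.158]
force: [-0.5, -1.0, -1.7]
opening: 0.0658
g [ 0.5619 -0.2977  0.0365]; yawx 11.6; down [ 0. -0. -1.]; shift [-0.8  2.   0.6]; q [-0.57  0.4   1.55  0.    1.19 -0.77]; t 25.85; F [-0.5 -1.  -1.7]; op 0.0658; twist 0.0;
```

```bash
python3 -m inch '[{"x":0,"y":2,"z":0.6,"twist":0},{"x":0,"y":0,"z":0,"twist":0},{"x":0,"y":0,"z":0,"twist":0}]'; python3 -m inch '[{"x":0,"y":1.5,"z":0,"twist":0},{"x":0,"y":0,"z":0,"twist":0},{"x":0,"y":0,"z":0,"twist":0}]'
```

```text
t: 26.15
tool_pos: [0.5619, -0.297, 0.2017]
orientation: [-1.565, -0.159, 0.158]
force: [1.4, 0.5, -0.5]
opening: 0.0655
t: 26.45
tool_pos: [0.562, -0.2971, 0.2013]
orientation: [-1.566, -0.16, 0.158]
force: [-2.5, 2.5, 8.4]
opening: 0.0657
```

```bash
python3 -m inch '[{"x":0,"y":-1,"z":0,"twist":0},{"x":0,"y":0,"z":0,"twist":0},{"x":0,"y":0,"z":0,"twist":0},{"x":0,"y":0,"z":0,"twist":0}]' 0.75;python3 -m inch '[{"x":0,"y":-15,"z":0,"twist":0},{"x":0,"y":-30,"z":0,"twist":0},{"x":0,"y":-30,"z":0,"twist":0},{"x":0,"y":-30,"z":0,"twist":0},{"x":0,"y":-30,"z":0,"twist":0},{"x":0,"y":0,"z":38,"twist":0},{"x":0,"y":0,"z":38,"twist":0},{"x":0,"y":0,"z":38,"twist":0},{"x":0,"y":0,"z":38,"twist":0},{"x":0,"y":0,"z":38,"twist":0},{"x":0,"y":0,"z":38,"twist":0},{"x":0,"y":0,"z":0,"twist":0}]' 1
cat > both.py <<'E'
from logs import *
import sys
c=cam('top');save(c,sys.argv[1],(130,110,390,290),3)
P=cloud(c);rgb=c["color"].astype(int)
m=((rgb.max(-1)<75)&(P[...,0]>.3)).astype(np.uint8);m[:110]=0;m[290:]=0;m[:,:130]=0;m[:,390:]=0
n,l,st,ce=cv2.connectedComponentsWithStats(m,connectivity=4)
for i in range(1,n):
    if st[i,4]>120:
        u,v=ce[i];k=cv2.findContours((l==i).astype(np.uint8),cv2.RETR_EXTERNAL,cv2.CHAIN_APPROX_NONE)[0][0][:,0]
        z=np.median(P[l==i][:,2]); w=np.array([onz(c,a,b,z)[:2]*1000 for a,b in k],np.float32);r=cv2.minAreaRect(w);print("top",st[i,4],np.round(r[0],1),np.round(r[1],1),round(r[2],1),z.round(3))
E
python3 both.py t1
```

```text
t: 26.85
tool_pos: [0.5615, -0.297, 0.2005]
orientation: [-1.565, -0.158, 0.159]
force: [-0.2, 0.5, -0.1]
opening: 0.0811
t: 28.05
tool_pos: [0.5152, -0.0702, 0.3369]
orientation: [-1.564, -0.162, 0.161]
force: [-0.2, 0.2, -0.1]
opening: 0.0933
top 1077 [483.5 -64. ] [118.  255.9] 76.6 0.371
top 233 [629.4 163.1] [72.7 48.4] 10.0 0.065
top 228 [619.1 221.8] [66.1 48.8] 1.8 0.065
top 232 [612.8 280.4] [71.7 49. ] 8.4 0.066
top 221 [ 557.4 -294.2] [67.1 46.5] 10.9 0.05
top 237 [474.3 260.9] [66.9 47.9] 2.5 0.065
top 133 [349.4 374.7] [19.4 93.5] 88.6 0.018
```

View pics/t1.png

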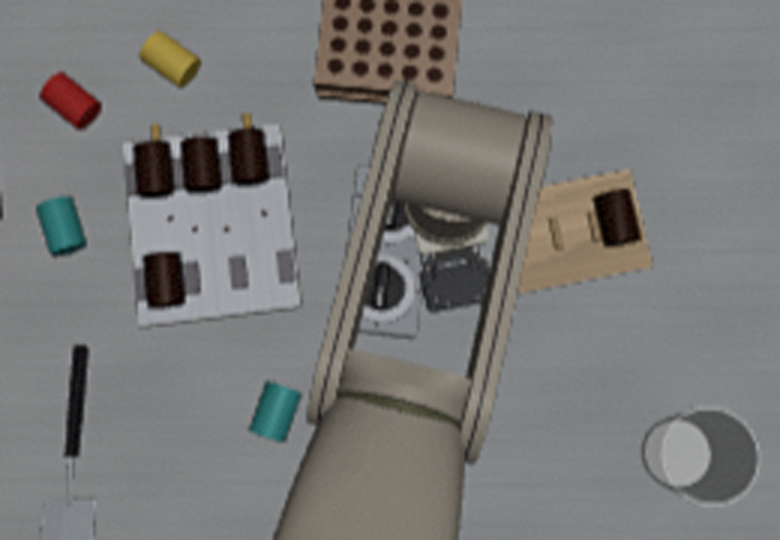

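```bash
python3 -c "
from h import *
goto([.479,.2655,.049],np.radians(7.8),True)"
```

```text
g [ 0.5159 -0.0719  0.17  ]; yawx 11.8; down [ 0.001 -0.    -1.   ]; shift [ 32.5 120.9 337.9]; q [-0.24 -0.04  1.79  0.    1.39 -0.44]; t 28.1; F [-0.4 -0.5  0. ]; op 0.093; twist 0.069;
```

```bash
python3 -m inch '[{"x":4,"y":0,"z":38,"twist":0},{"x":4,"y":0,"z":38,"twist":0},{"x":4,"y":0,"z":38,"twist":0},{"x":4,"y":0,"z":38,"twist":0},{"x":4,"y":0,"z":38,"twist":0},{"x":4,"y":0,"z":38,"twist":0},{"x":4,"y":0,"z":38,"twist":0},{"x":4.5,"y":0,"z":38,"twist":0},{"x":0,"y":0,"z":34,"twist":0.069},{"x":0,"y":20,"z":0,"twist":0},{"x":0,"y":20,"z":0,"twist":0},{"x":0,"y":0,"z":0,"twist":0}]' 1; python3 -c "
from h import *
goto([.479,.2655,.049],np.radians(7.8),True)
c=cam('wrist');save(c,'w6')"
```

```text
t: 29.3
tool_pos: [0.4795, 0.2631, 0.2932]
orientation: [-1.57, -0.101, 0.108]
force: [-0.7, -0.6, -1.1]
opening: 0.0933
g [0.4789 0.2627 0.1262]; yawx 7.6; down [-0.004 -0.002 -1.   ]; shift [ 0.9 77.2  2.9]; q [ 0.41  0.07  1.76 -0.    1.32  0.28]; t 29.3; F [-0.7 -0.6 -1.1]; op 0.0933; twist -0.003;
```

View pics/w6.png

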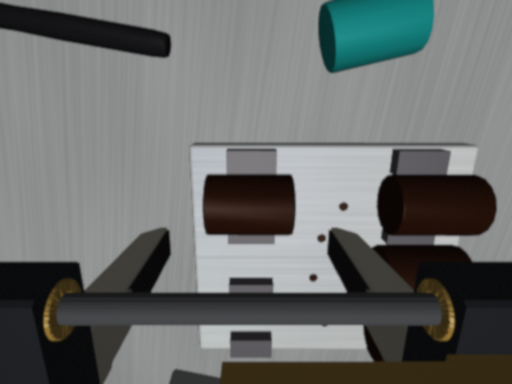

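```bash
python3 -m inch '[{"x":0.9,"y":20,"z":2,"twist":0},{"x":0,"y":20,"z":0,"twist":0},{"x":0,"y":20,"z":0,"twist":0},{"x":0,"y":17,"z":0,"twist":0},{"x":0,"y":0,"z":0,"twist":0},{"x":0,"y":0,"z":0,"twist":0}]' 1 ; python3 -m inch '[{"x":0,"y":0,"z":0,"twist":0},{"x":0,"y":0,"z":0,"twist":0},{"x":0,"y":0,"z":0,"twist":0},{"x":0,"y":0,"z":0,"twist":0},{"x":0,"y":0,"z":0,"twist":0},{"x":0,"y":0,"z":0,"twist":0}]' -1 30;python3 -m inch '[{"x":0,"y":-20,"z":0,"twist":0},{"x":0,"y":-30,"z":0,"twist":0},{"x":0,"y":-30,"z":0,"twist":0},{"x":0,"y":-30,"z":0,"twist":0},{"x":0,"y":-10,"z":0,"twist":0},{"x":0,"y":0,"z":0,"twist":0}]';python3 -c "
from h import *
goto([.551,-.2483,.0355],np.radians(11.55),True)"
```

```text
t: 29.95
tool_pos: [0.4814, 0.2658, 0.2201]
orientation: [-1.568, -0.105, 0.103]
force: [0.2, 0.8, 0.4]
opening: 0.0929
t: 30.55
tool_pos: [0.4805, 0.2662, 0.2191]
orientation: [-1.568, -0.105, 0.105]
force: [-3.2, -1.2, 4.5]
opening: 0.066
t: 31.15
tool_pos: [0.4811, 0.2663, 0.3402]
orientation: [-1.567, -0.107, 0.102]
force: [0.8, -1.1, -1.6]
opening: 0.0659
g [0.4816 0.2666 0.1732]; yawx 7.6; down [ 0.003  0.001 -1.   ]; shift [   0.   137.2 -519.6]; q [ 0.41  0.03  1.71 -0.    1.4   0.28]; t 31.15; F [ 0.8 -1.1 -1.6]; op 0.0659; twist -0.069;
```

```bash
python3 -m inch '[{"x":0,"y":0,"z":-20,"twist":0},{"x":0,"y":0,"z":-40,"twist":0},{"x":0,"y":0,"z":-40,"twist":0},{"x":0,"y":0,"z":-40,"twist":0},{"x":0,"y":0,"z":-40,"twist":0},{"x":0,"y":0,"z":-40,"twist":0},{"x":0,"y":0,"z":-40,"twist":0},{"x":0,"y":0,"z":-40,"twist":0},{"x":0,"y":0,"z":-40,"twist":0},{"x":0,"y":0,"z":-40,"twist":0},{"x":0,"y":0,"z":-40,"twist":0},{"x":0,"y":0,"z":-40,"twist":0}]'>/dev/null; python3 -m inch '[{"x":0,"y":0,"z":-40,"twist":0},{"x":0,"y":0,"z":-20,"twist":0},{"x":0,"y":0,"z":0,"twist":-0.069},{"x":0,"y":20,"z":0,"twist":0},{"x":0,"y":20,"z":0,"twist":0},{"x":0,"y":20,"z":0,"twist":0},{"x":0,"y":0,"z":0,"twist":0},{"x":0,"y":0,"z":0,"twist":0}]';python3 -c "
from h import *
goto([.551,-.2483,.037],np.radians(11.55),True)"
```

```text
t: 33.15
tool_pos: [0.5488, -0.249, 0.2768]
orientation: [-1.563, -0.156, 0.161]
force: [-0.0, 0.3, -0.7]
opening: 0.066
g [ 0.5483 -0.2487  0.1098]; yawx 11.6; down [-0.003  0.002 -1.   ]; shift [ 3.  72.7 -0.4]; q [-0.51  0.23  1.61 -0.    1.3  -0.71]; t 33.15; F [-0.   0.3 -0.7]; op 0.066; twist 0.0;
```

```bash
python3 -m inch '[{"x":2.5,"y":20,"z":0,"twist":0},{"x":0,"y":20,"z":0,"twist":0},{"x":0,"y":15,"z":0,"twist":0},{"x":0,"y":0,"z":0,"twist":0},{"x":0,"y":0,"z":0,"twist":0}]';python3 -c "
from h import *
goto([.551,-.2483,.037],np.radians(11.55),True)"
```

```text
t: 33.65
tool_pos: [0.5521, -0.2489, 0.2242]
orientation: [-1.565, -0.159, 0.159]
force: [0.5, -0.0, -1.2]
opening: 0.0663
g [ 0.5521 -0.2489  0.0572]; yawx 11.6; down [ 0. -0. -1.]; shift [-0.9 20.2  0.8]; q [-0.51  0.3   1.64 -0.    1.21 -0.71]; t 33.65; F [ 0.5 -0.  -1.2]; op 0.0663; twist 0.0;
```

```bash
python3 -m inch '[{"x":-0.9,"y":10,"z":0.8,"twist":0},{"x":0,"y":6,"z":0,"twist":0},{"x":0,"y":2,"z":0,"twist":0},{"x":0,"y":0,"z":0,"twist":0},{"x":0,"y":0,"z":0,"twist":0}]'; python3 -m inch '[{"x":0,"y":1.5,"z":0,"twist":0},{"x":0,"y":0,"z":0,"twist":0},{"x":0,"y":0,"z":0,"twist":0}]'
```

```text
t: 34.15
tool_pos: [0.5509, -0.2483, 0.2059]
orientation: [-1.565, -0.159, 0.158]
force: [-0.1, -0.9, -1.2]
opening: 0.0657
t: 34.45
tool_pos: [0.5512, -0.2486, 0.2048]
orientation: [-1.566, -0.159, 0.158]
force: [0.7, -2.6, 1.7]
opening: 0.0659
```

```bash
python3 -m inch '[{"x":0,"y":0.5,"z":0,"twist":0},{"x":0,"y":0,"z":0,"twist":0},{"x":0,"y":0,"z":0,"twist":0},{"x":0,"y":0,"z":0,"twist":0}]' 0.75;python3 -m inch '[{"x":0,"y":-15,"z":0,"twist":0},{"x":0,"y":-30,"z":0,"twist":0},{"x":0,"y":-30,"z":0,"twist":0},{"x":0,"y":-30,"z":0,"twist":0},{"x":0,"y":-30,"z":0,"twist":0},{"x":0,"y":0,"z":38,"twist":0},{"x":0,"y":0,"z":38,"twist":0},{"x":0,"y":0,"z":38,"twist":0},{"x":0,"y":0,"z":38,"twist":0},{"x":0,"y":0,"z":38,"twist":0},{"x":0,"y":0,"z":38,"twist":0},{"x":0,"y":0,"z":0,"twist":0}]' 1;python3 both.py t2
```

```text
t: 34.85
tool_pos: [0.5507, -0.248, 0.2034]
orientation: [-1.564, -0.158, 0.159]
force: [0.4, -0.7, 0.2]
opening: 0.0814
t: 36.05
tool_pos: [0.5044, -0.0213, 0.34]
orientation: [-1.564, -0.162, 0.161]
force: [0.5, -0.6, 0.6]
opening: 0.0931
top 234 [629.4 163.1] [72.7 48.4] 10.0 0.065
top 227 [619.  221.7] [66.1 48.8] 1.8 0.065
top 233 [612.7 280.5] [72.2 49.1] 8.4 0.065
top 421 [423.4  -8.5] [ 96.7 180.8] 81.0 0.543
top 449 [ 552.2 -270.1] [66.9 95.7] 11.8 0.05
top 458 [409.5 -21.8] [ 81.8 133.3] 82.4 0.28
top 132 [349.4 374.7] [19.4 93.5] 88.6 0.018
```

View pics/t2.png

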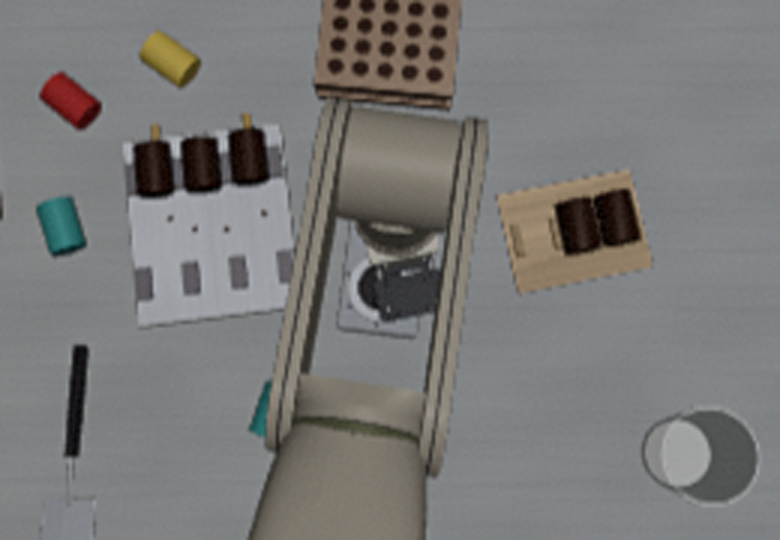

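```bash
python3 -c "
from h import *
goto([.634,.1675,.05],np.radians(7.8),True)"
```

```text
g [ 0.5051 -0.0231  0.173 ]; yawx 11.8; down [ 0.001 -0.    -1.   ]; shift [164.9 123.2 160.3]; q [-0.15 -0.09  1.83  0.    1.4  -0.35]; t 36.1; F [ 0.2  0.4 -1.1]; op 0.0929; twist 0.069;
```

```bash
python3 -m inch '[{"x":30,"y":0,"z":30,"twist":0},{"x":30,"y":0,"z":30,"twist":0},{"x":30,"y":0,"z":30,"twist":0},{"x":30,"y":0,"z":30,"twist":0},{"x":30,"y":0,"z":30,"twist":0},{"x":15,"y":0,"z":10,"twist":0},{"x":0,"y":0,"z":0,"twist":0.069},{"x":0,"y":20,"z":0,"twist":0},{"x":0,"y":20,"z":0,"twist":0},{"x":0,"y":0,"z":0,"twist":0},{"x":0,"y":0,"z":0,"twist":0}]' 1; python3 -c "
from h import *
goto([.634,.1675,.05],np.radians(7.8),True)
c=cam('wrist');save(c,'w7');logs(c)"
```

```text
t: 37.2
tool_pos: [0.635, 0.164, 0.299]
orientation: [-1.569, -0.103, 0.104]
force: [0.1, 0.2, 1.0]
opening: 0.0928
g [0.6349 0.1639 0.132 ]; yawx 7.6; down [-0.001 -0.    -1.   ]; shift [-0.3 81.9  3.7]; q [ 0.17  0.35  1.43 -0.    1.36  0.04]; t 37.2; F [0.1 0.2 1. ]; op 0.0928; twist -0.004; Traceback (most recent call last):
  File "<string>", line 4, in <module>
    c=cam('wrist');save(c,'w7');logs(c)
                                ^^^^
NameError: name 'logs' is not defined
```

View pics/w7.png

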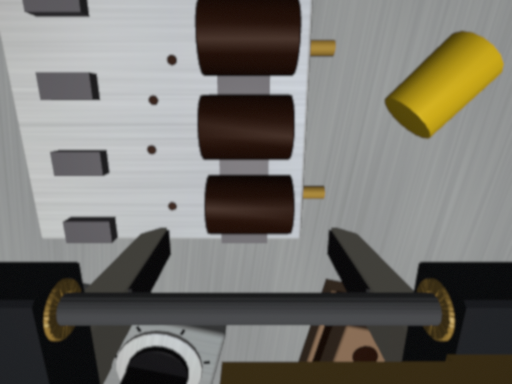

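```bash
python3 -m inch '[{"x":-0.3,"y":20,"z":3,"twist":0},{"x":0,"y":20,"z":0,"twist":0},{"x":0,"y":20,"z":0,"twist":0},{"x":0,"y":20,"z":0,"twist":0},{"x":0,"y":0,"z":0,"twist":0},{"x":0,"y":0,"z":0,"twist":0}]' 1 ; python3 -m inch '[{"x":0,"y":0,"z":0,"twist":0},{"x":0,"y":0,"z":0,"twist":0},{"x":0,"y":0,"z":0,"twist":0},{"x":0,"y":0,"z":0,"twist":0},{"x":0,"y":0,"z":0,"twist":0},{"x":0,"y":0,"z":0,"twist":0}]' -1 30;python3 -m inch '[{"x":0,"y":-20,"z":0,"twist":0},{"x":0,"y":-30,"z":0,"twist":0},{"x":0,"y":-30,"z":0,"twist":0},{"x":0,"y":-30,"z":0,"twist":0},{"x":0,"y":-10,"z":0,"twist":0},{"x":0,"y":0,"z":0,"twist":0}]';python3 -c "
from h import *
goto([.541,-.1993,.0365],np.radians(11.55),True)"
```

```text
t: 37.85
tool_pos: [0.6345, 0.1678, 0.2201]
orientation: [-1.568, -0.105, 0.104]
force: [0.2, -0.2, -0.4]
opening: 0.093
t: 38.45
tool_pos: [0.6342, 0.168, 0.2194]
orientation: [-1.568, -0.105, 0.104]
force: [-0.7, -0.4, 4.4]
opening: 0.0655
t: 39.05
tool_pos: [0.6345, 0.168, 0.3403]
orientation: [-1.568, -0.107, 0.102]
force: [-0.5, 0.2, -2.3]
opening: 0.066
g [0.635  0.1681 0.1733]; yawx 7.6; down [ 0.003  0.001 -1.   ]; shift [-142.3  136.3 -351.7]; q [ 0.18  0.31  1.39 -0.    1.43  0.05]; t 39.05; F [-0.5  0.2 -2.3]; op 0.066; twist -0.069;
```

```bash
python3 -m inch '[{"x":-15,"y":0,"z":-20,"twist":0},{"x":-16,"y":0,"z":-40,"twist":0},{"x":-16,"y":0,"z":-40,"twist":0},{"x":-16,"y":0,"z":-40,"twist":0},{"x":-16,"y":0,"z":-40,"twist":0},{"x":-16,"y":0,"z":-40,"twist":0},{"x":-16,"y":0,"z":-40,"twist":0},{"x":-16,"y":0,"z":-40,"twist":0},{"x":-15.3,"y":0,"z":-40,"twist":0},{"x":0,"y":0,"z":-11.7,"twist":0},{"x":0,"y":0,"z":0,"twist":-0.069},{"x":0,"y":20,"z":0,"twist":0}]'>/dev/null; python3 -m inch '[{"x":0,"y":20,"z":0,"twist":0},{"x":0,"y":20,"z":0,"twist":0},{"x":0,"y":0,"z":0,"twist":0},{"x":0,"y":0,"z":0,"twist":0}]';python3 -c "
from h import *
goto([.541,-.1993,.0375],np.radians(11.55),True)"
```

```text
t: 40.65
tool_pos: [0.5392, -0.1989, 0.2772]
orientation: [-1.563, -0.157, 0.161]
force: [-0.2, -0.1, -1.4]
opening: 0.0657
g [ 0.5387 -0.1986  0.1102]; yawx 11.6; down [-0.003  0.002 -1.   ]; shift [ 2.3 72.7 -1.3]; q [-0.44  0.16  1.69  0.    1.29 -0.65]; t 40.65; F [-0.2 -0.1 -1.4]; op 0.0657; twist 0.001;
```

```bash
python3 -m inch '[{"x":1.5,"y":20,"z":-0.8,"twist":0},{"x":0,"y":20,"z":0,"twist":0},{"x":0,"y":15,"z":0,"twist":0},{"x":0,"y":10,"z":0,"twist":0},{"x":0,"y":4,"z":0,"twist":0},{"x":0,"y":0,"z":0,"twist":0},{"x":0,"y":0,"z":0,"twist":0}]';python3 -c "
from h import *
goto([.541,-.1993,.0375],np.radians(11.55),True)"
```

```text
t: 41.35
tool_pos: [0.5416, -0.2001, 0.2106]
orientation: [-1.565, -0.159, 0.158]
force: [0.3, 0.4, -0.7]
opening: 0.0659
g [ 0.5417 -0.2002  0.0436]; yawx 11.6; down [ 0.001 -0.    -1.   ]; shift [-0.5  6.1  1. ]; q [-0.44  0.25  1.73  0.    1.17 -0.64]; t 41.35; F [ 0.3  0.4 -0.7]; op 0.0659; twist 0.0;
```

```bash
python3 -m inch '[{"x":-0.5,"y":3.5,"z":0.8,"twist":0},{"x":0,"y":1.5,"z":0,"twist":0},{"x":0,"y":0,"z":0,"twist":0},{"x":0,"y":0,"z":0,"twist":0}]'; python3 -m inch '[{"x":0,"y":1.5,"z":0,"twist":0},{"x":0,"y":0,"z":0,"twist":0},{"x":0,"y":0,"z":0,"twist":0}]'
```

```text
t: 41.75
tool_pos: [0.541, -0.1991, 0.2057]
orientation: [-1.565, -0.16, 0.158]
force: [-1.1, 5.3, 6.5]
opening: 0.0657
t: 42.05
tool_pos: [0.5412, -0.1987, 0.2049]
orientation: [-1.564, -0.16, 0.158]
force: [-3.7, 8.8, 12.4]
opening: 0.0659
```

```bash
python3 -m inch '[{"x":0,"y":-1,"z":0.5,"twist":0},{"x":0,"y":0,"z":0,"twist":0},{"x":0,"y":0,"z":0,"twist":0},{"x":0,"y":0,"z":0,"twist":0}]' 0.75;python3 -m inch '[{"x":0,"y":-15,"z":0,"twist":0},{"x":0,"y":-30,"z":0,"twist":0},{"x":0,"y":-30,"z":0,"twist":0},{"x":0,"y":-30,"z":0,"twist":0},{"x":0,"y":-30,"z":0,"twist":0},{"x":0,"y":0,"z":38,"twist":0},{"x":0,"y":0,"z":38,"twist":0},{"x":0,"y":0,"z":38,"twist":0},{"x":0,"y":0,"z":38,"twist":0},{"x":0,"y":0,"z":38,"twist":0},{"x":0,"y":0,"z":38,"twist":0},{"x":0,"y":0,"z":0,"twist":0}]' 1;python3 both.py t3; python3 -c "
from h import *
goto([.624,.2265,.05],np.radians(7.8),True)"
```

```text
t: 42.45
tool_pos: [0.5404, -0.199, 0.2041]
orientation: [-1.565, -0.158, 0.159]
force: [0.3, 0.4, -1.1]
opening: 0.0814
t: 43.65
tool_pos: [0.4939, 0.0279, 0.3404]
orientation: [-1.564, -0.162, 0.161]
force: [-0.1, -0.6, -0.2]
opening: 0.0929
top 227 [619.  221.7] [66.1 48.8] 1.8 0.065
top 233 [612.9 280.5] [71.7 49. ] 8.4 0.065
top 465 [410.9  37. ] [ 92.4 182.5] 86.2 0.544
top 678 [ 547.1 -245.6] [ 66.9 145.7] 11.8 0.051
top 347 [431.6  17.3] [67.6 61.2] 0.4 0.28
top 133 [349.4 374.7] [19.4 93.5] 88.6 0.018
g [0.4946 0.0262 0.1734]; yawx 11.8; down [ 0.001  0.    -1.   ]; shift [167.4 123.6 169.7]; q [-0.05 -0.12  1.86  0.    1.4  -0.26]; t 43.7; F [ 0.  -0.7  0.3]; op 0.0931; twist 0.069;
```

View pics/t3.png

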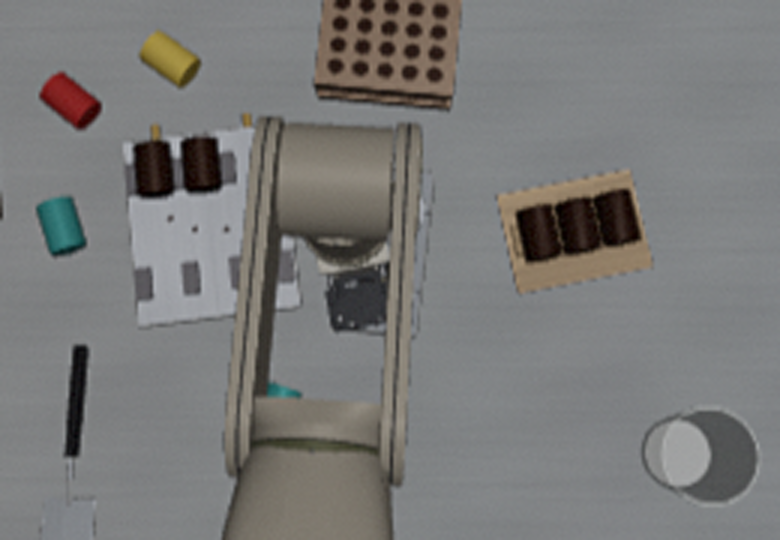

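```bash
python3 -m inch '[{"x":30,"y":0,"z":30,"twist":0},{"x":30,"y":0,"z":30,"twist":0},{"x":30,"y":0,"z":30,"twist":0},{"x":30,"y":0,"z":30,"twist":0},{"x":30,"y":0,"z":30,"twist":0},{"x":17,"y":0,"z":21,"twist":0},{"x":0,"y":0,"z":0,"twist":0.069},{"x":0,"y":20,"z":0,"twist":0},{"x":0,"y":20,"z":0,"twist":0},{"x":0,"y":0,"z":0,"twist":0},{"x":0,"y":0,"z":0,"twist":0}]' 1; python3 -c "
from h import *
goto([.624,.2265,.05],np.radians(7.8),True)
c=cam('wrist');save(c,'w8')"
```

```text
t: 44.8
tool_pos: [0.6244, 0.2245, 0.2994]
orientation: [-1.569, -0.103, 0.104]
force: [-0.1, 0.2, 0.1]
opening: 0.093
g [0.6243 0.2244 0.1324]; yawx 7.6; down [-0.001 -0.    -1.   ]; shift [ 0.1 82.4  2.1]; q [ 0.27  0.37  1.41 -0.    1.37  0.14]; t 44.8; F [-0.1  0.2  0.1]; op 0.093; twist -0.004;
```

View pics/w8.png

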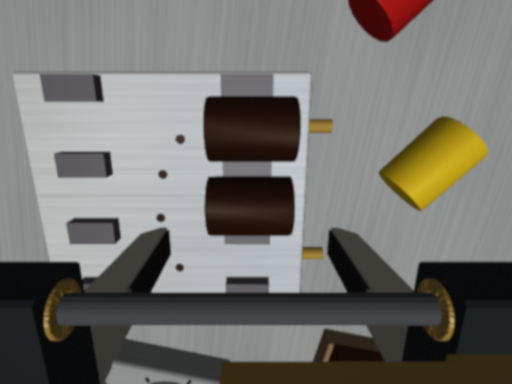

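```bash
python3 -m inch '[{"x":0,"y":20,"z":1.5,"twist":0},{"x":0,"y":20,"z":0,"twist":0},{"x":0,"y":20,"z":0,"twist":0},{"x":0,"y":20,"z":0,"twist":0},{"x":0,"y":0,"z":0,"twist":0},{"x":0,"y":0,"z":0,"twist":0}]' 1 ; python3 -m inch '[{"x":0,"y":0,"z":0,"twist":0},{"x":0,"y":0,"z":0,"twist":0},{"x":0,"y":0,"z":0,"twist":0},{"x":0,"y":0,"z":0,"twist":0},{"x":0,"y":0,"z":0,"twist":0},{"x":0,"y":0,"z":0,"twist":0}]' -1 30;python3 -m inch '[{"x":0,"y":-20,"z":0,"twist":0},{"x":0,"y":-30,"z":0,"twist":0},{"x":0,"y":-30,"z":0,"twist":0},{"x":0,"y":-30,"z":0,"twist":0},{"x":0,"y":-30,"z":0,"twist":0},{"x":0,"y":0,"z":0,"twist":0}]';python3 -c "
from h import *
goto([.556,-.2728,.0782],np.radians(11.55),True)"
```

```text
t: 45.45
tool_pos: [0.6243, 0.2269, 0.2206]
orientation: [-1.568, -0.105, 0.103]
force: [0.6, 0.5, 0.5]
opening: 0.0926
t: 46.05
tool_pos: [0.624, 0.2271, 0.2198]
orientation: [-1.568, -0.105, 0.104]
force: [-1.3, -1.2, 3.8]
opening: 0.0658
t: 46.65
tool_pos: [0.625, 0.2274, 0.3649]
orientation: [-1.567, -0.111, 0.098]
force: [1.4, -0.3, -1.0]
opening: 0.0657
g [0.6264 0.2278 0.1979]; yawx 7.6; down [ 0.008  0.002 -1.   ]; shift [-137.1  118.  -487. ]; q [0.27 0.32 1.34 0.   1.47 0.14]; t 46.65; F [ 1.4 -0.3 -1. ]; op 0.0657; twist -0.069;
```

```bash
python3 -m inch '[{"x":-5,"y":0,"z":-20,"twist":0},{"x":-12,"y":0,"z":-40,"twist":0},{"x":-12,"y":0,"z":-40,"twist":0},{"x":-12,"y":0,"z":-40,"twist":0},{"x":-12,"y":0,"z":-40,"twist":0},{"x":-12,"y":0,"z":-40,"twist":0},{"x":-12,"y":0,"z":-40,"twist":0},{"x":-12,"y":0,"z":-40,"twist":0},{"x":-12,"y":0,"z":-40,"twist":0},{"x":-12,"y":0,"z":-40,"twist":0},{"x":-12,"y":0,"z":-40,"twist":0},{"x":-12,"y":0,"z":-40,"twist":0}]'>/dev/null; python3 -m inch '[{"x":-10,"y":0,"z":-27,"twist":0},{"x":0,"y":0,"z":0,"twist":-0.069},{"x":0,"y":20,"z":0,"twist":0},{"x":0,"y":20,"z":0,"twist":0},{"x":0,"y":0,"z":0,"twist":0},{"x":0,"y":0,"z":0,"twist":0}]';python3 -c "
from h import *
goto([.556,-.2728,.0787],np.radians(11.55),True)
c=cam('wrist');save(c,'w9')"
```

```text
t: 48.45
tool_pos: [0.5417, -0.2752, 0.3175]
orientation: [-1.563, -0.156, 0.161]
force: [1.0, -0.1, -1.6]
opening: 0.0657
g [ 0.5412 -0.2749  0.1505]; yawx 11.6; down [-0.003  0.002 -1.   ]; shift [15.1 71.8 -1.1]; q [-0.55  0.21  1.56 -0.    1.37 -0.76]; t 48.45; F [ 1.  -0.1 -1.6]; op 0.0657; twist 0.0;
```

View pics/w9.png

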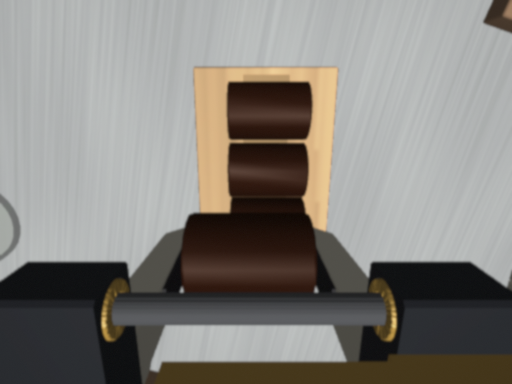

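```bash
python3 -m inch '[{"x":14.5,"y":0,"z":-1,"twist":0},{"x":0,"y":20,"z":0,"twist":0},{"x":0,"y":20,"z":0,"twist":0},{"x":0,"y":15,"z":0,"twist":0},{"x":0,"y":0,"z":0,"twist":0},{"x":0,"y":0,"z":0,"twist":0}]';python3 -c "
from h import *
goto([.556,-.2728,.0787],np.radians(11.55),True)"
```

```text
t: 49.1
tool_pos: [0.5572, -0.2733, 0.2648]
orientation: [-1.565, -0.159, 0.159]
force: [0.9, 0.3, -2.5]
opening: 0.0659
g [ 0.5572 -0.2733  0.0978]; yawx 11.6; down [ 0. -0. -1.]; shift [-1.1 19.1  0.8]; q [-0.54  0.29  1.57 -0.    1.28 -0.74]; t 49.1; F [ 0.9  0.3 -2.5]; op 0.0659; twist 0.0;
```

```bash
python3 -m inch '[{"x":-1,"y":10,"z":0.7,"twist":0},{"x":0,"y":6,"z":0,"twist":0},{"x":0,"y":1,"z":0,"twist":0},{"x":0,"y":0,"z":0,"twist":0},{"x":0,"y":0,"z":0,"twist":0}]'; python3 -m inch '[{"x":0,"y":1.2,"z":0,"twist":0},{"x":0,"y":0,"z":0,"twist":0},{"x":0,"y":0,"z":0,"twist":0}]'; python3 -c "
from h import *
goto([.556,-.2728,.0787],np.radians(11.55),True)"
```

```text
t: 49.6
tool_pos: [0.5561, -0.2728, 0.2475]
orientation: [-1.565, -0.159, 0.158]
force: [-0.3, -0.1, -1.6]
opening: 0.0657
t: 49.9
tool_pos: [0.5562, -0.2729, 0.2466]
orientation: [-1.566, -0.159, 0.158]
force: [0.4, 0.7, 1.8]
opening: 0.0657
g [ 0.5563 -0.273   0.0796]; yawx 11.6; down [ 0.001 -0.001 -1.   ]; shift [-0.3  0.9  0.2]; q [-0.54  0.31  1.58 -0.    1.25 -0.74]; t 49.9; F [0.4 0.7 1.8]; op 0.0657; twist 0.0;
```

```bash
python3 -m inch '[{"x":0,"y":0.5,"z":0,"twist":0},{"x":0,"y":0,"z":0,"twist":0},{"x":0,"y":0,"z":0,"twist":0},{"x":0,"y":0,"z":0,"twist":0}]' 0.72;python3 -m inch '[{"x":0,"y":-10,"z":0,"twist":0},{"x":0,"y":-20,"z":0,"twist":0},{"x":0,"y":-30,"z":0,"twist":0},{"x":0,"y":-30,"z":0,"twist":0},{"x":0,"y":-10,"z":0,"twist":0},{"x":0,"y":0,"z":38,"twist":0},{"x":0,"y":0,"z":38,"twist":0},{"x":0,"y":0,"z":38,"twist":0},{"x":0,"y":0,"z":38,"twist":0},{"x":0,"y":0,"z":38,"twist":0},{"x":0,"y":0,"z":38,"twist":0},{"x":0,"y":0,"z":38,"twist":0}]' 1;python3 -m inch '[{"x":0,"y":0,"z":0,"twist":0}]' 1 >/dev/null; python3 both.py t4; python3 -c "
from h import *
goto([.617,.286,.05],np.radians(7.8),True)"
```

```text
t: 50.3
tool_pos: [0.5559, -0.2727, 0.2454]
orientation: [-1.565, -0.158, 0.159]
force: [0.6, -0.6, 0.1]
opening: 0.0797
t: 51.5
tool_pos: [0.5019, -0.0108, 0.3451]
orientation: [-1.565, -0.158, 0.159]
force: [1.1, 0.5, -0.1]
opening: 0.0932
top 436 [427.    4.6] [ 91.2 193.8] 82.4 0.547
top 234 [612.7 280.3] [72.3 49.3] 8.7 0.065
top 705 [ 549.7 -244.3] [ 73.4 145.4] 11.8 0.054
top 379 [436.1 -20.3] [60.1 69.7] 8.0 0.285
top 133 [349.4 374.7] [19.4 93.5] 88.6 0.018
g [ 0.502  -0.0103  0.1782]; yawx 11.8; down [-0.  0. -1.]; shift [173.1 128.2 266.6]; q [-0.12 -0.1   1.83  0.    1.41 -0.33]; t 51.65; F [-0.1 -0.6  0.9]; op 0.093; twist 0.069;
```

View pics/t4.png

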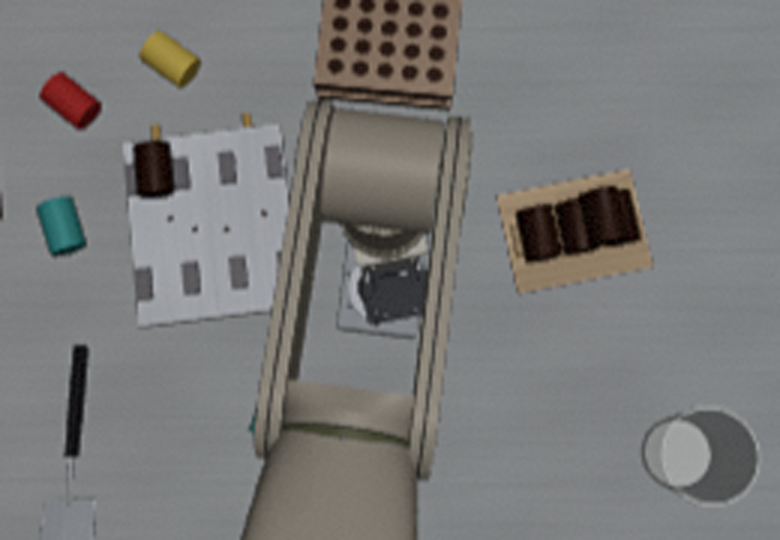

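Fourth saddled. Last log E at top pixel (181,166), still in place.

```bash
python3 -m inch '[{"x":25,"y":0,"z":38,"twist":0},{"x":25,"y":0,"z":38,"twist":0},{"x":25,"y":0,"z":38,"twist":0},{"x":25,"y":0,"z":38,"twist":0},{"x":25,"y":0,"z":38,"twist":0},{"x":25,"y":0,"z":38,"twist":0},{"x":23,"y":0,"z":38,"twist":0.069},{"x":0,"y":20,"z":0,"twist":0},{"x":0,"y":20,"z":0,"twist":0},{"x":0,"y":0,"z":0,"twist":0},{"x":0,"y":0,"z":0,"twist":0}]' 1; python3 -c "
from h import *
goto([.617,.286,.05],np.radians(7.8),True)
c=cam('wrist');save(c,'w10')"
```

```text
t: 52.75
tool_pos: [0.6191, 0.2821, 0.3048]
orientation: [-1.569, -0.102, 0.105]
force: [0.8, -0.1, -0.4]
opening: 0.0928
g [0.6188 0.2819 0.1378]; yawx 7.6; down [-0.002 -0.001 -1.   ]; shift [-1.1 87.8  4.3]; q [ 0.35  0.41  1.35 -0.    1.39  0.22]; t 52.75; F [ 0.8 -0.1 -0.4]; op 0.0928; twist -0.004;
```

View pics/w10.png

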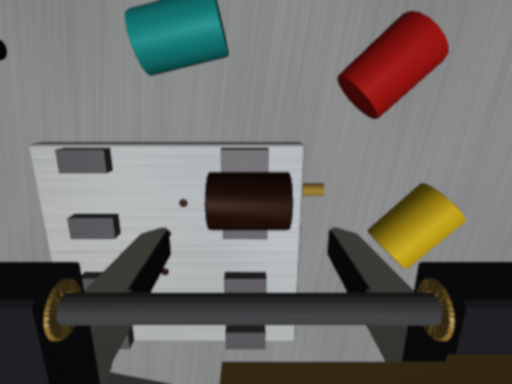

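```bash
python3 -m inch '[{"x":0,"y":20,"z":3.5,"twist":0},{"x":0,"y":20,"z":0,"twist":0},{"x":0,"y":20,"z":0,"twist":0},{"x":0,"y":20,"z":0,"twist":0},{"x":0,"y":6,"z":0,"twist":0},{"x":0,"y":0,"z":0,"twist":0},{"x":0,"y":0,"z":0,"twist":0}]' 1 ; python3 -m inch '[{"x":0,"y":0,"z":0,"twist":0},{"x":0,"y":0,"z":0,"twist":0},{"x":0,"y":0,"z":0,"twist":0},{"x":0,"y":0,"z":0,"twist":0},{"x":0,"y":0,"z":0,"twist":0},{"x":0,"y":0,"z":0,"twist":0}]' -1 30;python3 -m inch '[{"x":0,"y":-20,"z":0,"twist":0},{"x":0,"y":-30,"z":0,"twist":0},{"x":0,"y":-30,"z":0,"twist":0},{"x":0,"y":-30,"z":0,"twist":0},{"x":0,"y":-30,"z":0,"twist":0},{"x":0,"y":0,"z":0,"twist":0}]';python3 -c "
from h import *
goto([.546,-.2238,.0782],np.radians(11.55),True)"
```

```text
t: 53.5
tool_pos: [0.619, 0.2866, 0.2214]
orientation: [-1.568, -0.106, 0.102]
force: [-0.0, -0.2, 0.6]
opening: 0.093
t: 54.1
tool_pos: [0.6183, 0.2867, 0.2198]
orientation: [-1.568, -0.105, 0.104]
force: [-0.0, -0.4, 2.2]
opening: 0.0654
t: 54.7
tool_pos: [0.6194, 0.2871, 0.3654]
orientation: [-1.566, -0.111, 0.098]
force: [0.8, -0.4, -1.4]
opening: 0.0659
g [0.6208 0.2876 0.1985]; yawx 7.6; down [ 0.008  0.003 -1.   ]; shift [-142.9  118.1 -497.2]; q [ 0.36  0.37  1.28 -0.    1.48  0.23]; t 54.7; F [ 0.8 -0.4 -1.4]; op 0.0659; twist -0.069;
```

```bash
python3 -m inch '[{"x":-5,"y":0,"z":-20,"twist":0},{"x":-12,"y":0,"z":-40,"twist":0},{"x":-12,"y":0,"z":-40,"twist":0},{"x":-12,"y":0,"z":-40,"twist":0},{"x":-12,"y":0,"z":-40,"twist":0},{"x":-12,"y":0,"z":-40,"twist":0},{"x":-12,"y":0,"z":-40,"twist":0},{"x":-12,"y":0,"z":-40,"twist":0},{"x":-12,"y":0,"z":-40,"twist":0},{"x":-12,"y":0,"z":-40,"twist":0},{"x":-12,"y":0,"z":-40,"twist":0},{"x":-12,"y":0,"z":-40,"twist":0}]'>/dev/null; python3 -m inch '[{"x":-3,"y":0,"z":-37,"twist":0},{"x":0,"y":0,"z":0,"twist":-0.069},{"x":0,"y":20,"z":0,"twist":0},{"x":0,"y":20,"z":0,"twist":0},{"x":0,"y":0,"z":0,"twist":0},{"x":0,"y":0,"z":0,"twist":0}]';python3 -c "
from h import *
goto([.546,-.2238,.0787],np.radians(11.55),True)
c=cam('wrist');save(c,'w11')"
```

```text
t: 56.5
tool_pos: [0.545, -0.2243, 0.3183]
orientation: [-1.563, -0.157, 0.16]
force: [0.6, -0.5, -0.6]
opening: 0.0663
g [ 0.5446 -0.2241  0.1513]; yawx 11.6; down [-0.002  0.001 -1.   ]; shift [ 1.6 72.6 -0.1]; q [-0.48  0.16  1.62  0.    1.37 -0.68]; t 56.5; F [ 0.6 -0.5 -0.6]; op 0.0663; twist 0.0;
```

View pics/w11.png

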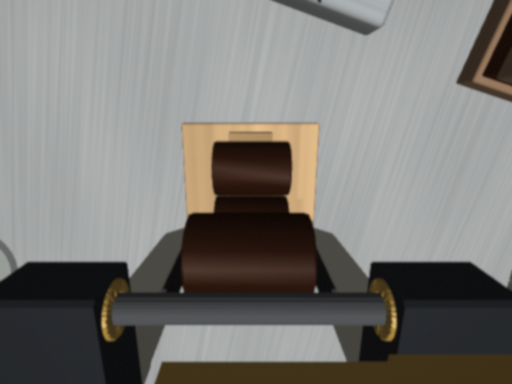

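```bash
python3 -m inch '[{"x":1,"y":15,"z":0,"twist":0},{"x":0,"y":20,"z":0,"twist":0},{"x":0,"y":18,"z":0,"twist":0},{"x":0,"y":0,"z":0,"twist":0},{"x":0,"y":0,"z":0,"twist":0}]';python3 -c "
from h import *
goto([.546,-.2238,.0787],np.radians(11.55),True)"
```

```text
t: 57.05
tool_pos: [0.5464, -0.2242, 0.2665]
orientation: [-1.565, -0.158, 0.159]
force: [0.5, -0.2, -1.6]
opening: 0.0658
g [ 0.5464 -0.2242  0.0995]; yawx 11.6; down [-0.  0. -1.]; shift [-0.3 20.8  0.5]; q [-0.48  0.21  1.66 -0.    1.27 -0.68]; t 57.05; F [ 0.5 -0.2 -1.6]; op 0.0658; twist 0.001;
```

```bash
python3 -m inch '[{"x":-0.3,"y":10,"z":0.6,"twist":0},{"x":0,"y":6,"z":0,"twist":0},{"x":0,"y":2.5,"z":0,"twist":0},{"x":0,"y":0,"z":0,"twist":0},{"x":0,"y":0,"z":0,"twist":0}]'; python3 -m inch '[{"x":0,"y":1.2,"z":0,"twist":0},{"x":0,"y":0,"z":0,"twist":0},{"x":0,"y":0,"z":0,"twist":0}]'; python3 -c "
from h import *
goto([.546,-.2238,.0787],np.radians(11.55),True)"
```

```text
t: 57.55
tool_pos: [0.546, -0.2239, 0.2482]
orientation: [-1.565, -0.159, 0.158]
force: [0.5, 0.2, -1.7]
opening: 0.0658
t: 57.85
tool_pos: [0.546, -0.2238, 0.247]
orientation: [-1.565, -0.159, 0.158]
force: [-0.1, 0.7, -1.7]
opening: 0.0657
g [ 0.5461 -0.2239  0.08  ]; yawx 11.6; down [ 0. -0. -1.]; shift [-0.   1.3  0.1]; q [-0.48  0.23  1.67 -0.    1.24 -0.68]; t 57.85; F [-0.1  0.7 -1.7]; op 0.0657; twist 0.0;
```

```bash
python3 -m inch '[{"x":0,"y":1,"z":0,"twist":0},{"x":0,"y":0,"z":0,"twist":0},{"x":0,"y":0,"z":0,"twist":0}]'; python3 -m inch '[{"x":0,"y":0.7,"z":0,"twist":0},{"x":0,"y":0,"z":0,"twist":0},{"x":0,"y":0,"z":0,"twist":0}]'
```

```text
t: 58.15
tool_pos: [0.5461, -0.2239, 0.2463]
orientation: [-1.565, -0.159, 0.158]
force: [-1.9, 0.7, 3.7]
opening: 0.0655
t: 58.45
tool_pos: [0.5462, -0.2238, 0.2461]
orientation: [-1.565, -0.159, 0.158]
force: [-3.5, 2.9, 8.0]
opening: 0.0658
```

```bash
python3 -m inch '[{"x":0,"y":-0.5,"z":0,"twist":0},{"x":0,"y":0,"z":0,"twist":0},{"x":0,"y":0,"z":0,"twist":0},{"x":0,"y":0,"z":0,"twist":0}]' 0.72;python3 -m inch '[{"x":0,"y":-10,"z":0,"twist":0},{"x":0,"y":-20,"z":0,"twist":0},{"x":0,"y":-30,"z":0,"twist":0},{"x":0,"y":-30,"z":0,"twist":0},{"x":0,"y":-40,"z":0,"twist":0},{"x":0,"y":-20,"z":0,"twist":0},{"x":0,"y":0,"z":0,"twist":0}]';  python3 -c "
from h import *
c=cam('wrist');save(c,'w12')
goto([.55,-.33,.26])"
```

```text
t: 58.85
tool_pos: [0.5459, -0.2238, 0.2454]
orientation: [-1.565, -0.158, 0.159]
force: [0.3, 0.1, 0.5]
opening: 0.0798
t: 59.55
tool_pos: [0.5468, -0.2243, 0.4011]
orientation: [-1.569, -0.164, 0.153]
force: [-0.7, -0.2, -0.1]
opening: 0.08
g [ 0.5471 -0.2244  0.2312]; yawx 11.6; down [ 0.004 -0.002 -1.   ]; shift [ -18.2  -28.5 -104.1]; q [-0.48  0.11  1.53 -0.    1.5  -0.68]; t 59.6; F [0.2 0.2 0.3]; op 0.0799;
```

View pics/w12.png

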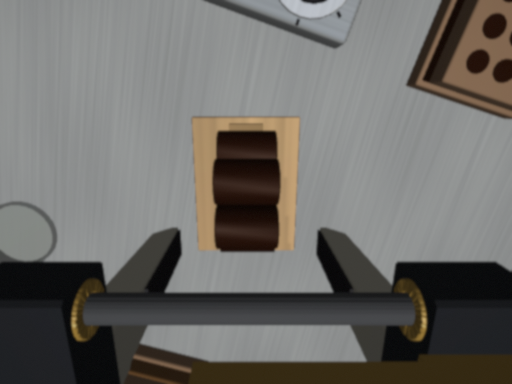

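```bash
python3 -m inch '[{"x":0,"y":-10,"z":-30,"twist":0},{"x":0,"y":-10,"z":-30,"twist":0},{"x":0,"y":0,"z":0,"twist":0},{"x":0,"y":0,"z":0,"twist":0}]' 1 >/dev/null
cat > chk.py <<'E'
from h import *
goto([.55,-.33,.26])
X=np.array([.9797,.2002]);Y=np.array([-.2002,.9797]);O=np.array([.551,-.2483])
c=cam('wrist');save(c,'w13');P=cloud(c);rgb=c["color"].astype(int)
xy=P[...,:2]-O; a=xy@X*1000; b=xy@Y*1000
m=(rgb.max(-1)<95)&(c["depth"]>0)&(abs(a)<80)&(abs(b)<95)
for nm,lo,hi,bl,bh in (("m1",.078,.12,-60,0),("m2",.078,.12,0,60),("b3",.035,.06,30,90),("b1",.035,.06,-90,-30)):
    k=m&(P[...,2]>lo)&(P[...,2]<hi)&(b>bl)&(b<bh)
    if k.sum()<50: print(nm,k.sum());continue
    r=cv2.minAreaRect(np.stack([a[k],b[k]],1).astype(np.float32))
    zz=P[...,2][k];t=k&(P[...,2]>np.percentile(zz,85))
    print(nm,k.sum(),np.round(r[0],1),np.round(r[1],1),round(r[2],1),"x range",np.percentile(a[k],[1,99]).round(1),"crest y",b[t].mean().round(1),"ztop",np.percentile(zz,95).round(4))
E
python3 chk.py
```

```text
g [ 0.5573 -0.2826  0.2468]; yawx 11.5; down [-0.002  0.002 -1.   ]; shift [-16.6 -13.3 -44.9]; q [-0.55  0.2   1.4   0.    1.55 -0.75]; t 60.0; F [ 1.   0.9 -0.4]; op 0.093; 
m1 2662 [  1.2 -24.4] [64.3 46. ] 0.3 x range [-30.5  32.6] crest y -24.5 ztop 0.0946
m2 3086 [ 1. 25.] [64.5 45. ] 0.0 x range [-30.6  32.6] crest y 25.5 ztop 0.0947
b3 1325 [ 1.2 61. ] [22.2 64.1] 90.0 x range [-30.4  33. ] crest y 53.0 ztop 0.0539
b1 590 [  1.8 -63.1] [64.2 17.4] 0.0 x range [-29.6  33.1] crest y -55.9 ztop 0.0529
```

View pics/w13.png

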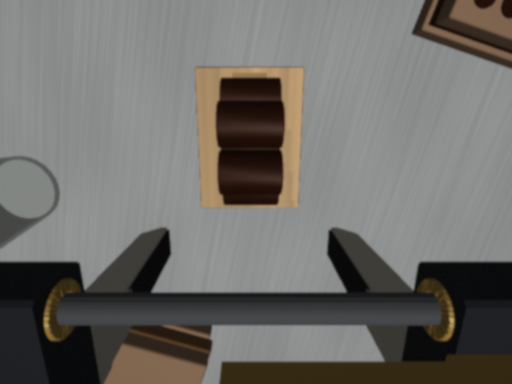

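```bash
python3 -m inch '[{"x":0,"y":-10,"z":40,"twist":0},{"x":0,"y":-10,"z":40,"twist":0},{"x":0,"y":0,"z":40,"twist":0},{"x":0,"y":0,"z":40,"twist":0},{"x":0,"y":0,"z":40,"twist":0},{"x":0,"y":0,"z":40,"twist":0},{"x":0,"y":0,"z":40,"twist":0},{"x":0,"y":0,"z":40,"twist":0},{"x":0,"y":0,"z":0,"twist":0},{"x":0,"y":0,"z":0,"twist":0}]' 1;python3 -m inch '[{"x":0,"y":0,"z":40,"twist":0},{"x":0,"y":0,"z":40,"twist":0},{"x":0,"y":0,"z":40,"twist":0},{"x":-20,"y":0,"z":40,"twist":0},{"x":-20,"y":0,"z":0,"twist":0},{"x":-20,"y":0,"z":0,"twist":0},{"x":0,"y":0,"z":0,"twist":0},{"x":0,"y":0,"z":0,"twist":0}]' 1; python3 both.py t5; python3 -c "
from h import *
c=cam('scene');save(c,'s5',(60,120,400,310),2)"
```

```text
t: 61.05
tool_pos: [0.4931, 0.0321, 0.4348]
orientation: [-1.565, -0.16, 0.162]
force: [0.1, -0.4, -0.7]
opening: 0.0925
t: 61.85
tool_pos: [0.4033, 0.1749, 0.4355]
orientation: [-1.565, -0.158, 0.157]
force: [-0.2, 0.5, -0.1]
opening: 0.0931
top 342 [384.4 101.2] [177.4  12.5] 16.1 0.63
top 167 [568.3 -15.3] [53.5 53.3] 44.6 0.05
top 735 [ 543.7 -238.9] [ 71.6 141.9] 11.8 0.086
top 500 [358.6 199.9] [136.3  99.6] 58.9 0.636
top 168 [468.3  -3.1] [52.4 52.3] 45.1 0.051
top 271 [337.1 171.3] [58.1 44.3] 2.3 0.376
```

View pics/t5.png

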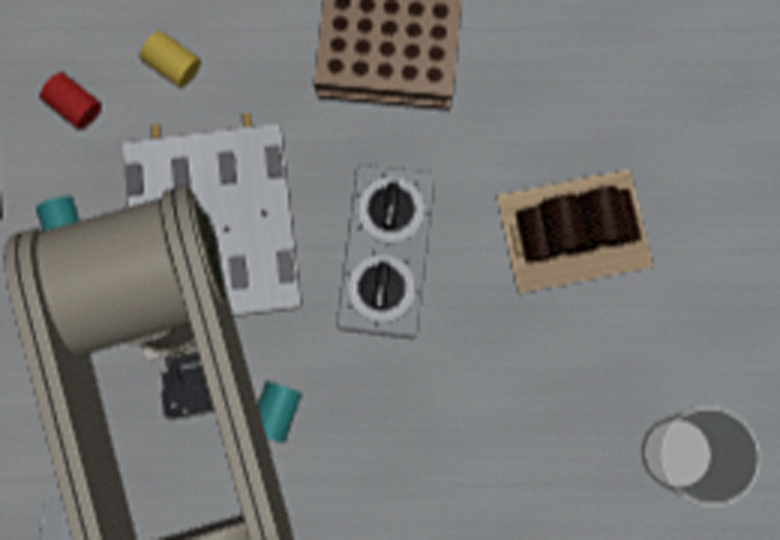

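View pics/s5.png

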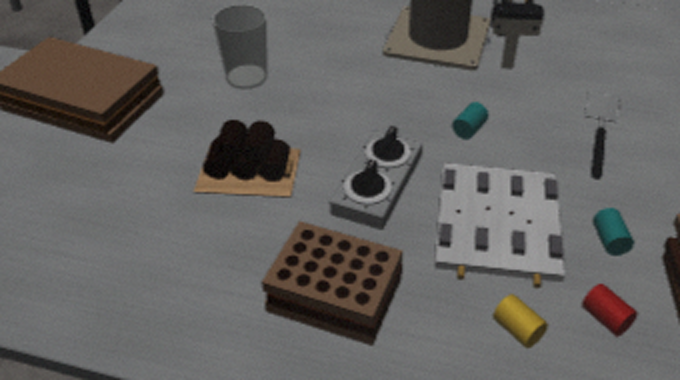

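```bash
python3 -c "
from plant import robot
print(robot.close_job())"
```

```text
the job is handed in; nothing more can be done
None
```

Both dials are off and all five logs that were present are piled on the cradle, three in the grooves and two saddled above. I handed the job in at about t = 62 s. Handing in reports no verdict, so the checks below are my own.

- **Dials:** I turned both anticlockwise until they stopped. Afterwards both grip bars measured -6.5° against the box axis at about -6.7°, with the white marks facing the robot. That is within about 0.01 rad of off.
- **Pile:** The last wrist-camera check put both upper logs within about 2 mm of their places and less than 1° off the grooves. It showed the visible parts of the two outer bottom logs centred end to end within about 2 mm. The middle bottom log was hidden by then, but an overhead picture before stacking showed all three bottom logs lined up.
- **Rest of the scene:** The final scene and overhead pictures show the cooling plate empty. The moulds, jug, scraper and coloured look-alikes looked unmoved, and the arm was clear. I saw no log knocked aside and no grip slackening.
- **Disagreement:** The overhead camera read about 3–5 mm off from the wrist camera and gripper position, growing higher on the pile. I went by the wrist camera, because the grasps and the contact heights agreed with it.

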